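# Eject the bored bushing and stand it on the comparator anvil

## Task

Slide the keeper bar of the sloping gauge rack open, then press down the ejector lever of the well that holds the bushing with the hole in its face, so that it is pushed up and stands proud of the rack. Then take the raised bushing and gently stand it upright, hole upward, in the middle of the round anvil of the comparator stand, leaving the other two parts down in their wells and the gauges and fittings on the shelf undisturbed.

Things in the scene. Friction and masses are not known exactly. Their poses are not given: they have to be found in the camera images.
- rack: Dark steel rack block, its face sloping down to the robot. Origin: in the face at the mouth of the middle well, 120 mm above the shelf. z: outward normal of the face, 30 degrees off vertical; x up the slope; y along the wells. Wells: 34.5 mm wide, 57 mm deep, at y -62, 0, +62 mm, with an ejector hole in each floor. Face: x -32 to 55, y -100 to 100 mm. Fixed stand below it, 216 mm wide.
- bush_c (a point): Centre of the steel bushing to be taken: cylinder 32 mm in diameter, 56 mm long, with a round blind hole 18 mm wide, with a dark floor, in its upper face; about 0.3 kg. It starts in one of the three wells, its face 1 mm below the rack's face. z axis: along its axis, towards the holed face.
- plain_c (a point): Centre of another steel part of the same 32 x 56 mm size with a plain flat face, in another well. z along its axis, upward out of the well. Stays there.
- slotted_c (a point): Centre of the third steel part, same 32 x 56 mm size with a dark straight slot across its face, in the remaining well. z as above. Stays there.
- keeper_knob (a point): Point on the keeper's black knob, a post 13 mm wide and 34 mm long standing along the rack's z at its y = +85 mm; the point is 23 mm above the face, 17 mm below the top. It stands on the keeper, a flat aluminium bar 10 mm wide and 186 mm long, 2 to 6 mm above the face, that when shut overlaps the upslope edge of all three wells by 4.5 mm and blocks the parts.
- keeper (a joint): Travel of the keeper bar up the slope (along the rack's +x): 0 shut, 0.018 m fully open; may start up to 3 mm open; about 3 N of friction, stays where left. The wells are free from about 8 mm on.
- paddle0 (a point): Centre of the top of the flat steel paddle (34 mm deep, 30 mm wide) of the ejector lever of the well at the rack's y = -62 mm. It sticks out in front of the rack towards the robot, about 85 mm in front of the well's mouth and some 64 mm above the shelf; goes down about 28.5 mm, nearly straight, to the end of its travel.
- paddle1 (a point): Centre of the top of the flat steel paddle (34 mm deep, 30 mm wide) of the ejector lever of the well at the rack's y = 0 mm. It sticks out in front of the rack towards the robot, about 85 mm in front of the well's mouth and some 64 mm above the shelf; goes down about 28.5 mm, nearly straight, to the end of its travel.
- paddle2 (a point): Centre of the top of the flat steel paddle (34 mm deep, 30 mm wide) of the ejector lever of the well at the rack's y = +62 mm. It sticks out in front of the rack towards the robot, about 85 mm in front of the well's mouth and some 64 mm above the shelf; goes down about 28.5 mm, nearly straight, to the end of its travel.
- lever0 (a joint): Angle of the ejector lever of paddle0: 0 at rest (paddle up), 0.39 rad paddle fully down, which lifts the part in that well by about 17 mm through the ejector hole. It has no spring: about 6 to 9 N on the paddle moves it and it stays where left, holding the part up.
- lever1 (a joint): Angle of the ejector lever of paddle1: 0 at rest (paddle up), 0.39 rad paddle fully down, which lifts the part in that well by about 17 mm through the ejector hole. It has no spring: about 6 to 9 N on the paddle moves it and it stays where left, holding the part up.
- lever2 (a joint): Angle of the ejector lever of paddle2: 0 at rest (paddle up), 0.39 rad paddle fully down, which lifts the part in that well by about 17 mm through the ejector hole. It has no spring: about 6 to 9 N on the paddle moves it and it stays where left, holding the part up.
- anvil (a point): Centre of the top of the round steel anvil (64 mm in diameter, 30 mm above the shelf, on a grey foot 96 mm wide) of the comparator stand. x axis: towards the stand's upright 18 mm column, which stands 90 mm from this point, 222 mm tall; its small dial hangs on the column's far side. The stand is to the left or right of the rack.
- riser: Plain square steel riser block 85 x 85 x 30 mm, fixed, on the other side of the rack; origin under its centre. Not used.
- plug_gauge_c (a point): Centre of the bright plug gauge, 130 mm long (x axis) and 25 mm in diameter, lying on the shelf in front of the paddles. Bystander.
- dial_c (a point): Centre of the round body of the rubber-gripped dial indicator lying on the shelf (56 mm in diameter, 20 mm high, stem to +x, reaching 69 mm). Bystander.
- ring_gauge: Ring gauge lying flat, 54 mm in diameter, 18 mm high; origin under its centre. Bystander.
- feeler: Shut feeler-gauge case, dark steel bar 85 x 22 x 14 mm lying beside the levers on the shelf; origin under its centre. Bystander.
- sub: Blackened crossover sub stub standing upright behind the rack, 76 mm in diameter, 90 mm high; origin under its centre. Bystander.
- bush: The same bushing; origin at the centre of its lower end, 28 mm below point bush_c; same axes.
- comparator: The comparator stand as a whole, fixed; origin on the shelf right below point anvil, same axes.
Mind the look-alikes: they are no part of the job. Leave any turquoise look-alike of the part that bears plain_c alone. What is shaped like the part that bears slotted_c but turquoise is not meant.

How it is judged:
By the outcome, as a careful person would: the job done as asked, in the order asked, and still so for the second after the job is handed in, with the robot touching nothing.
It also fails if it takes over 64 s, if anything falls off the work surface, if the arm or the gripper's body presses on something with over 40 N, if the wrist force passes 120 N, or if a joint passes its speed limit or range.

## Robot

A 6-joint arm with a two-finger parallel gripper is mounted at the origin on the work surface. World frame = base frame: x ahead of the robot, y to its left, z up, the work surface at z = 0. Lengths are in m, angles in rad, forces in N, time in s.
With the tool pointing down it reaches from about 0.275 to 0.85 m from the base axis. Payload 5.2 kg.
Tool frame: the origin (TCP) lies midway between the tips of the shut fingers; the grasp point (between the pads) lies manip.pinch_z behind it (manip.pinch_z is the distance from the TCP to the grasp point, in m); z points along the fingers, y is the direction in which the jaws open and shut (so a half turn about z gives the same grasp; the last joint's range is limited). The gripper opens to 85 mm and grips with 20 to 120 N. Pads are 22 mm wide; open, the fingers measure 114 mm over their backs; the gripper's body (76 mm by 85 mm) begins 54 mm behind the grasp point. The pads swing forward as they close: fully open they stand 13 mm farther back than shut.
Start: joints at [-1.481, 0.259, 1.535, -0, 1.348, -0.203], TCP at [0.159, -0.527, 0.199] pointing down, gripper open.
Joint ranges: [-3.14, 3.14], [-0.91, 2.08], [0.19, 2.58], [-1.22, 4.36], [0.22, 2.71], [-3.12, 3.12]. Speed limits (rad/s): [2.57, 2.57, 3.14, 3.14, 3.14, 3.14].

## Interface

Orientations are given as a 3x3 rotation matrix whose columns are the frame's x, y, z axes.
In Python, from plant import manip gives the robot as it stands.
- The arm moves only by the tool servo_tool, never from a script. Its argument "series" is a list that holds one entry, the list of rows, each a list of 5 numbers: the shift along the tool's x, y, z scaled (see below), then the turn about the tool's z scaled (see below), then the gripper's target within -1 to 1 (fully open at 1, half-way at 0, shut at -1). A call has exactly 8 rows; each row is the pose to reach, as a shift and turn from the pose commanded when the call began, along the tool's axes at that moment; what a row does not reach only later rows make up. The controller multiplies each number of a shift by 0.6 m and each number of a turn by 1.5 rad. A row lasts 1/12 s, in which the tool goes at most 41.7 mm and 7.16 degrees, less where a joint would pass 70% of its speed; a pose out of reach is approached as far as the arm can. A call with a number of a shift or a turn outside -1 to 1 is refused whole. A call with a gripper value outside its range is refused whole. The fingers move at their own pace and stop on an object; the grip force is fixed at half the most. Time passes only in rows, so rows that repeat a pose let the fingers close, or fill a call up. It gives the time, the measured TCP pose, the force and the opening at its end, in the units of the state.
- manip.read_state(): the state, without advancing time (a new reading comes with each control period).
- manip.capture(name): name is "scene" or "top" or "wrist"; returns the picture (420x560x3 uint8, blue, green, red); there is no depth.
- manip.camera_model(name): a dict with "fx", "fy", "cx", "cy" (pixels), "xyz" and "orientation" of the camera in the world. Camera axes: x right, y down, z forward; pixel columns grow to the right and rows downward; lengths in m; the calibration is good to about 2 mm. A picture is of the moment at which its call begins: read the wrist's pose just before it. camera_model takes no time and is no camera call; for the wrist camera it gives the pose at the moment of the call.
- manip.hand_in(): hands the job in, once; it reports no verdict.
Trained networks look in the newest picture that a camera, given by its name, has taken for a name from the list of things; names that differ only in an ending like _2 or _b are one class to them, and where a whole thing is asked for, a point or a joint stands for the part that bears it (a point fixed in the world has none). Each returns a list of dicts, best first, with "p" (0 to 1); they miss things now and then, are a little off and sometimes report something else, mostly with a low value. They report only what shows in the picture. A call takes as long as a camera call. They do not tell look-alikes from the thing itself.
- manip.boxes_of(camera, query): "position" ([column, row] in pixels, amid what is visible of it).
The state is a dict: "time_s": time; "joints": joint angles; "qvel": joint speeds; "tau": joint torques, N m; "position": TCP position; "ee_rot": TCP orientation; "contact_force": force on the tool from outside, world axes, zero at the start; "ft_torque": the same for the moment, N m; "finger_gap": finger opening in m.
Only numpy, scipy, OpenCV 4.12 (cv2) and the standard library are available. Lean on these libraries where they do the work, as an engineer would, in place of code of your own. Each camera call takes 0.05 s, during which the arm holds its last target.

## Working session

There is one attempt and no reset: what is moved stays moved. The work goes in short steps, Python scripts to look and compute and a tool call to move; the robot and the scene stay as the last step left them, time stands still between calls to the robot, and variables do not carry over. Pictures are saved under pics/ and viewed, and the job is handed in when it is done.

Besides the shell and the picture viewer there is one more tool, called after "Request:" as name(argument=value, ...) on one line, values as JSON. servo_tool: Moves the arm, as the interface text tells. Shifts and turns lie within -1 to 1; 1 stands for 0.6 m of shift or 1.5 rad of turn. Its arguments: {"type":"object","properties":{"series":{"type":"array","items":{"type":"array","items":{"type":"array","items":{"type":"number","minimum":-1,"maximum":1}}}}},"required":["series"]}

```bash
ls; mkdir -p pics; python3 - <<'E'
from plant import manip
import cv2
for n in ("scene","top","wrist"):
    im=manip.capture(n); cv2.imwrite(f"pics/{n}0.png",im)
    c=manip.camera_model(n); print(n,c)
print(manip.read_state()); print(manip.pinch_z)
E
```

```text
pics
scene {'fx': 436.5087377518429, 'fy': 436.5087377518429, 'cx': 274.55077921184517, 'cy': 210.14788418072737, 'xyz': array([ 1.01975269, -0.74717834,  0.71358267]), 'orientation': array([[ 8.50991266e-01,  2.96815148e-01, -4.33260468e-01],
       [ 5.25179824e-01, -4.80744252e-01,  7.02190229e-01],
       [ 1.33217225e-04, -8.25097408e-01, -5.64990486e-01]])}
top {'fx': 474.18382320468766, 'fy': 474.18382320468766, 'cx': 280.4128220241202, 'cy': 212.78464186069502, 'xyz': array([0.42457657, 0.02044112, 0.99471289]), 'orientation': array([[-0.02339737, -0.99080067,  0.13329138],
       [-0.99949805,  0.02033466, -0.0242929 ],
       [ 0.02135898, -0.13379286, -0.99077912]])}
wrist {'fx': 351.13504882427065, 'fy': 351.13504882427065, 'cx': 276.3139112527505, 'cy': 211.45509027424745, 'xyz': array([ 0.234857  , -0.50254597,  0.37283652]), 'orientation': array([[ 2.88934315e-01, -9.12904398e-01, -2.88309768e-01],
       [-9.57348470e-01, -2.75813757e-01, -8.60853008e-02],
       [-9.32150502e-04,  3.00885912e-01, -9.53659687e-01]])}
{'time_s': 0.15, 'joints': array([-1.48078896e+00,  2.59184601e-01,  1.53583077e+00, -1.10422875e-06,
        1.34800973e+00, -2.02813717e-01]), 'qvel': array([ 0.00049527, -0.00192928, -0.00322676,  0.00047754, -0.00025983,
        0.00177865]), 'tau': array([ 1.88908845e-03, -4.46387923e+01, -2.90819353e+01, -1.33590443e-04,
        8.21897294e-03,  5.74136024e-06]), 'position': array([ 0.15873336, -0.52612518,  0.19876123]), 'ee_rot': array([[ 9.57433315e-01,  2.88654517e-01, -1.29829741e-04],
       [ 2.88654403e-01, -9.57432295e-01,  1.42655606e-03],
       [ 2.87478665e-04, -1.40330823e-03, -9.99998974e-01]]), 'contact_force': array([-1.11162416,  0.30171313, -0.06374575]), 'ft_torque': array([-0.01831365,  0.0373552 , -0.01617222]), 'finger_gap': 0.08542492031063864}
0.0187
```

View pics/scene0.png

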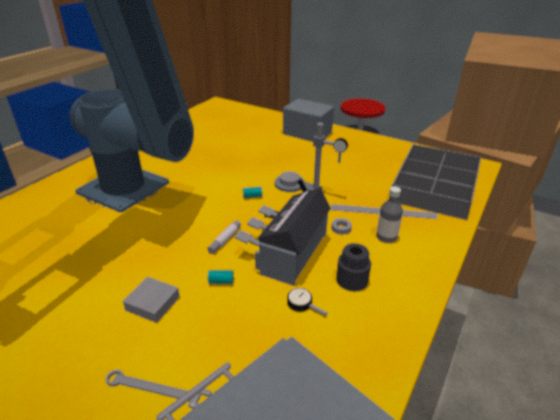

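View pics/top0.png

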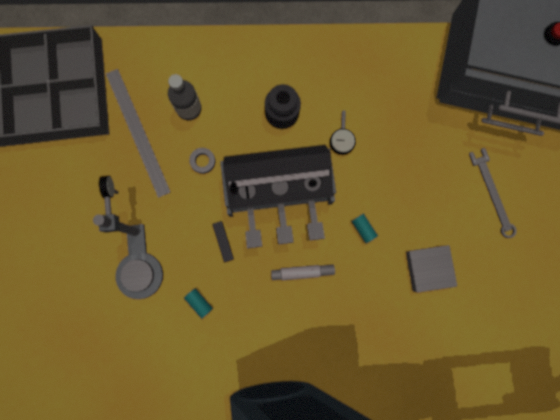

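View pics/wrist0.png

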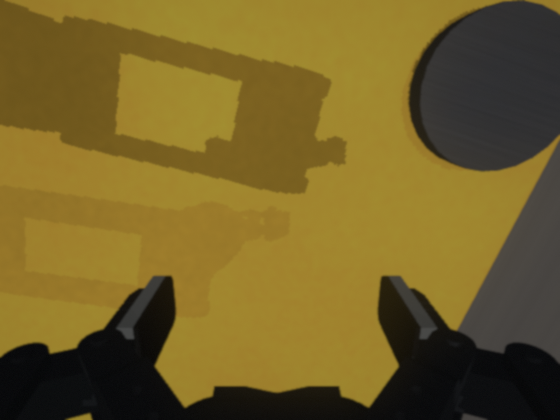

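```bash
cat > h.py <<'E'
from plant import manip
import numpy as np, cv2
def cam(n):
    c=manip.camera_model(n); K=np.array([[c['fx'],0,c['cx']],[0,c['fy'],c['cy']],[0,0,1.]])
    return K,np.array(c['xyz']),np.array(c['orientation'])
def ray(c,uv):
    K,p,R=c; return p,R@np.linalg.solve(K,[uv[0],uv[1],1.])
def onz(c,uv,z):
    p,d=ray(c,uv); return p+d*(z-p[2])/d[2]
def proj(c,X):
    K,p,R=c; q=(np.atleast_2d(X)-p)@R@K.T; return q[:,:2]/q[:,2:]
def tri(obs):
    A=np.zeros((3,3));b=np.zeros(3)
    for c,uv in obs:
        p,d=ray(c,uv); d=d/np.linalg.norm(d); P=np.eye(3)-np.outer(d,d); A+=P;b+=P@p
    return np.linalg.solve(A,b)
E
python3 - <<'E'
from h import *
import json
out={}
for n in("top","scene"):
    manip.capture(n)
    for q in ["bush_c","plain_c","slotted_c","keeper_knob","paddle0","paddle1","paddle2","anvil","rack"]:
        r=manip.boxes_of(n,q); out[n+q]=[(np.round(x['position'],1).tolist(),round(x['p'],2)) for x in r[:3]]
        print(n,q,out[n+q])
im=cv2.imread('pics/top0.png')[130:260,190:360]; cv2.imwrite('pics/topz.png',cv2.resize(im,None,fx=4.5,fy=4.5,interpolation=2))
im=cv2.imread('pics/scene0.png')[160:300,200:360]; cv2.imwrite('pics/scz.png',cv2.resize(im,None,fx=4.2,fy=4.2,interpolation=2))
print(manip.read_state()['time_s'])
E
```

```text
top bush_c [([311.3, 183.2], 0.67)]
top plain_c [([360.6, 227.2], 0.59)]
top slotted_c [([199.2, 301.5], 0.56), ([250.3, 193.1], 0.51)]
top keeper_knob [([271.2, 178.6], 0.79)]
top paddle0 [([253.5, 231.2], 0.98), ([285.5, 231.0], 0.93), ([316.1, 225.4], 0.66)]
top paddle1 [([253.5, 231.2], 0.98), ([285.5, 231.0], 0.93), ([316.1, 225.4], 0.66)]
top paddle2 [([253.5, 231.2], 0.98), ([285.5, 231.0], 0.93), ([316.1, 225.4], 0.66)]
top anvil [([131.2, 258.5], 0.76)]
top rack [([277.2, 171.9], 0.93)]
scene bush_c []
scene plain_c [([220.6, 274.2], 0.52)]
scene slotted_c [([254.6, 192.1], 0.7)]
scene keeper_knob [([293.8, 203.7], 0.59), ([300.4, 301.4], 0.32)]
scene paddle0 [([268.5, 210.6], 0.63), ([252.0, 220.9], 0.62), ([247.3, 234.9], 0.56)]
scene paddle1 [([268.5, 210.6], 0.63), ([252.0, 220.9], 0.62), ([247.3, 234.9], 0.56)]
scene paddle2 [([268.5, 210.6], 0.63), ([252.0, 220.9], 0.62), ([247.3, 234.9], 0.56)]
scene anvil [([313.2, 168.5], 0.56)]
scene rack [([153.3, 299.9], 0.66), ([296.9, 222.1], 0.65), ([315.6, 171.7], 0.26)]
1.15
```

```bash
sleep 1
```

```text
(no output)
```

View pics/topz.png

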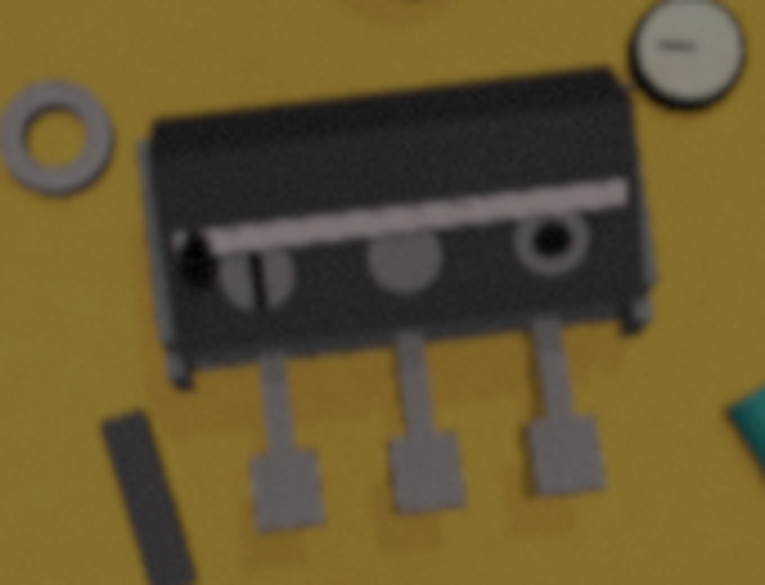

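View pics/scz.png

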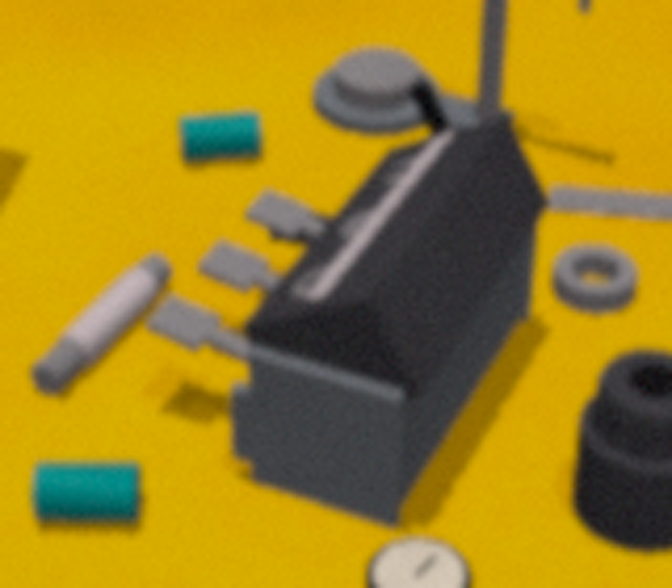

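```bash
cat >> h.py <<'E'
s3=np.sqrt(3)/2
def rackT(x,y,yaw):
    c,s=np.cos(yaw),np.sin(yaw); Rz=np.array([[c,-s,0],[s,c,0],[0,0,1.]])
    R0=np.array([[s3,0,-.5],[0,1,0],[.5,0,s3]]).T  # columns x,y,z below
    X=np.array([s3,0,.5]);Y=np.array([0,1.,0]);Z=np.array([-.5,0,s3])
    return Rz@np.column_stack([X,Y,Z]), np.array([x,y,.12]), Rz
def rp(P,x,y,yaw):
    R,o,Rz=rackT(x,y,yaw); return o+np.atleast_2d(P)@R.T
def paddle(i,x,y,yaw):
    R,o,Rz=rackT(x,y,yaw); q=Rz@np.array([-.085,(i-1)*.062,0])+o; q[2]=.064; return q
E
python3 - <<'E'
from h import *
from scipy.optimize import least_squares
t=cam('top');s=cam('scene')
f=np.array([190,130]);
W={-1:np.array([552,243])/4.5+f}
P={0:np.array([567,457])/4.5+f,1:np.array([428,472])/4.5+f,2:np.array([290,490])/4.5+f}
sf=np.array([200,160])
SP={2:np.array([283,217])/4.2+sf,1:np.array([234,265])/4.2+sf,0:np.array([185,322])/4.2+sf}
def model(p):
    r=[]
    r.append(proj(t,rp([0,-.062,-.001],*p))[0]-W[-1])
    for i in P: r.append(proj(t,paddle(i,*p))[0]-P[i])
    return np.concatenate(r)
f=least_squares(model,[.47,.02,.05]); print(f.x,f.fun.round(1))
for i in SP: print(i,proj(s,paddle(i,*f.x))[0],SP[i])
print('knob',proj(t,rp([0.0175,.085,.04],*f.x)),'scene',proj(s,rp([0.0175,.085,.04],*f.x)))
print('paddle0',paddle(0,*f.x),'bush',rp([0,-.062,0],*f.x),'knob',rp([.0175,.085,.023],*f.x))
print('anvil',onz(t,[137,275],.03))
R=rackT(*f.x)[0];print(R)
E
```

```text
[ 0.58961589 -0.00202031  0.10122653] [ 0.3 -0.3  0.3 -0.2  0.   0.3 -0.6  0.2]
2 [265.39114353 209.23321309] [267.38095238 211.66666667]
1 [254.34119816 221.61892044] [255.71428571 223.0952381 ]
0 [242.33270614 235.07904743] [244.04761905 236.66666667]
knob [[233.75446254 191.5304721 ]] scene [[297.86607105 179.44449905]]
paddle0 [ 0.51131634 -0.0722925   0.064     ] bush [[ 0.59588122 -0.06370293  0.12      ]] knob [[0.58466305 0.08291397 0.14866858]]
anvil [0.4344344  0.28725493 0.03      ]
[[ 0.86159219 -0.10105374 -0.49744048]
 [ 0.08751511  0.99488097 -0.05052687]
 [ 0.5         0.          0.8660254 ]]
```

```bash
cat >> h.py <<'E'
def cmd(target,yaw,st=None):
    st=st or manip.read_state(); R=st['ee_rot']; d=R.T@(np.array(target)-st['position'])
    y0=np.arctan2(R[1,0],R[0,0]); return np.round(d/.6,4), round(-(yaw-y0)/1.5,4)
E
python3 - <<'E'
from h import *
print(cmd([.51,.0,.28],.101))
E
```

```text
(array([ 0.8138, -0.6713, -0.1343]), np.float64(0.1279))
```

Request:
servo_tool(series=[[[0.814,-0.671,-0.134,0.128,-1],[0.814,-0.671,-0.134,0.128,-1],[0.814,-0.671,-0.134,0.128,-1],[0.814,-0.671,-0.134,0.128,-1],[0.814,-0.671,-0.134,0.128,-1],[0.814,-0.671,-0.134,0.128,-1],[0.814,-0.671,-0.134,0.128,-1],[0.814,-0.671,-0.134,0.128,-1]]])

```text
time_s: 1.82
position: [0.343, -0.2498, 0.2419]
ee_rot: [[0.995, 0.1, 0.001], [0.1, -0.995, -0.001], [0.001, 0.001, -1.0]]
contact_force: [0.2, -0.6, 0.5]
finger_gap: -0.0
```

```bash
python3 - <<'E'
from h import *
print(cmd([.51,.0,.28],.101),manip.read_state()['time_s'])
E
```

```text
(array([ 0.3186, -0.3863, -0.0635]), np.float64(-0.0005)) 1.8167
```

Request:
servo_tool(series=[[[0.3,-0.37,-0.06,0,-1],[0.3,-0.37,-0.06,0,-1],[0.3,-0.37,-0.06,0,-1],[0.3,-0.37,-0.06,0,-1],[0.3,-0.37,-0.06,0,-1],[0.3,-0.37,-0.06,0,-1],[0.3,-0.37,-0.06,0,-1],[0.3,-0.37,-0.06,0,-1]]])

```text
time_s: 2.48
position: [0.5021, -0.007, 0.2783]
ee_rot: [[0.994, 0.107, 0.003], [0.107, -0.994, 0.003], [0.004, -0.002, -1.0]]
contact_force: [-0.8, -0.8, -0.4]
finger_gap: 0.0002
```

```bash
python3 - <<'E'
from h import *
s=manip.read_state();print(s['position'],s['qvel'].max(),s['joints'].round(2))
c=cam('wrist');im=manip.capture('wrist');cv2.imwrite('pics/w1.png',im)
import pickle;pickle.dump(c,open('w1.pkl','wb'))
p=[ .5896,-.0020,.1012]
for q in ["bush_c","plain_c","slotted_c","keeper_knob","paddle0"]:
    print(q,[(x['position'],x['p']) for x in manip.boxes_of('wrist',q)])
print(proj(c,rp([[0,-.062,0],[0,0,0],[0,.062,0],[.0175,.085,.04]],*p)),[proj(c,paddle(i,*p)) for i in range(3)])
E
```

```text
[ 0.50208768 -0.00697636  0.27825232] 0.0653300322391268 [-0.24  0.13  1.51  0.    1.5   1.22]
bush_c [([347.7, 87.0], 0.85), ([416.0, 5.9], 0.73)]
plain_c [([411.8, 165.6], 0.96), ([280.4, 85.6], 0.78), ([209.8, 86.5], 0.38), ([178.9, 155.0], 0.24)]
slotted_c [([211.6, 84.3], 0.85), ([137.5, 247.3], 0.59)]
keeper_knob [([262.1, 69.3], 0.98)]
paddle0 [([281.2, 161.3], 0.78), ([335.1, 160.0], 0.69), ([226.1, 159.4], 0.57), ([301.2, 219.1], 0.34)]
[[352.0743959   92.33969507]
 [282.94876736  91.90392423]
 [213.83058991  91.46820036]
 [175.22228707  96.23532026]] [array([[336.56907583, 173.6756746 ]]), array([[281.27282068, 173.32357363]]), array([[225.9813336 , 172.97150302]])]
```

View pics/w1.png

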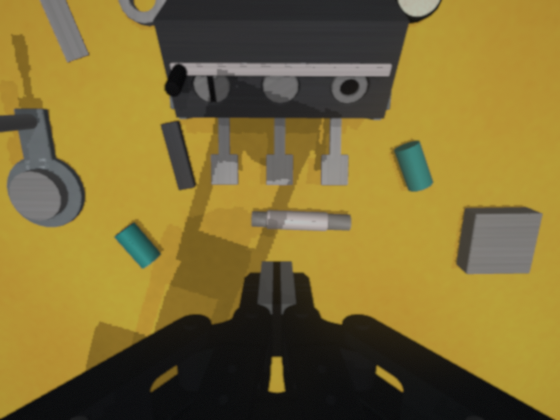

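```bash
python3 - <<'E'
from h import *
for k in range(2):
    s=manip.read_state();print(s['position'],abs(s['qvel']).max())
    c=cam('wrist');im=manip.capture('wrist')
cv2.imwrite('pics/w2.png',im)
import pickle;pickle.dump(c,open('w2.pkl','wb'))
z=cv2.resize(im[40:200,130:440],None,fx=2.5,fy=2.5,interpolation=2);cv2.imwrite('pics/w2z.png',z)
p=[ .5896,-.0020,.1012]
print(proj(c,rp([[0,-.062,0],[0,0,0],[0,.062,0],[.0175,.085,.04]],*p)),[proj(c,paddle(i,*p)) for i in range(3)])
E
```

```text
[ 0.49846784 -0.01376217  0.27726284] 0.007814378966153062
[ 0.49851591 -0.01384529  0.27732241] 0.0026434327647997355
[[344.2288675   85.86693655]
 [274.50149677  86.03876118]
 [204.79021571  86.21054615]
 [164.68695523  90.75026355]] [array([[330.6829408 , 168.81716427]]), array([[275.03867254, 168.9466494 ]]), array([[219.40465138, 169.07611067]])]
```

View pics/w2z.png

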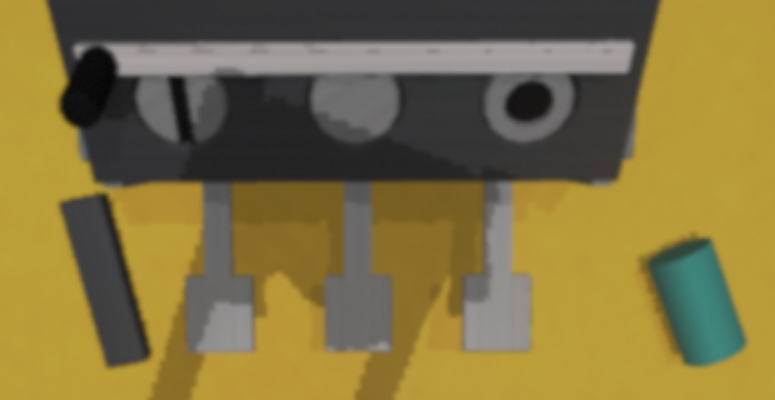

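```bash
python3 - <<'E'
from h import *
s=manip.read_state();P=s['position'];R=s['ee_rot']
c=cam('wrist');print(proj(c,P),proj(c,[P+R@[a,b,0] for a in(-.011,.011) for b in (-.0145,.0145)]))
im=cv2.imread('pics/w2.png');cv2.imwrite('pics/w2t.png',cv2.resize(im[240:360,210:340],None,fx=5,fy=5,interpolation=2))
for n in('top','scene'):
    c=cam(n);im=manip.capture(n);u=proj(c,P)[0];print(n,u)
    x,y=u.astype(int); cv2.imwrite(f'pics/{n}t.png',cv2.resize(im[max(0,y-50):y+50,x-60:x+60],None,fx=6,fy=6,interpolation=2))
    print(x,y)
E
```

```text
[[278.57141237 254.79317219]] [[252.17594704 273.10470155]
 [304.87745716 273.11998413]
 [251.33113903 235.81550488]
 [305.90393001 235.83157432]]
top [291.7212605  227.19100999]
291 227
scene [248.72496961 144.98916424]
248 144
```

View pics/w2t.png

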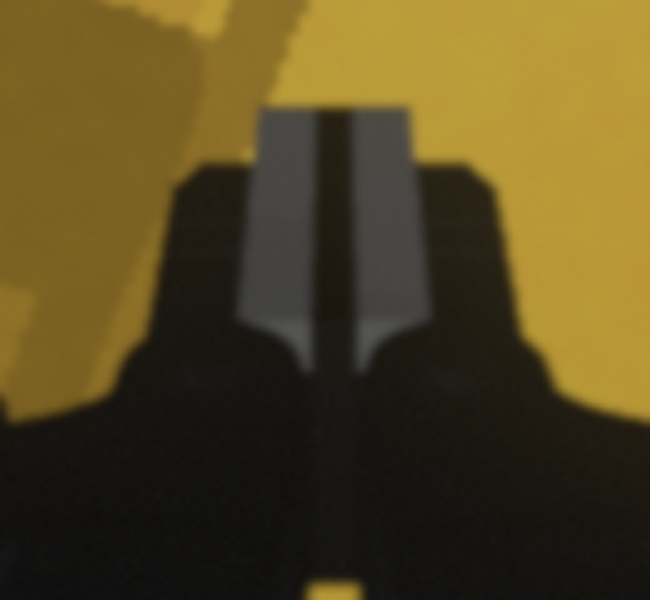

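View pics/scenet.png

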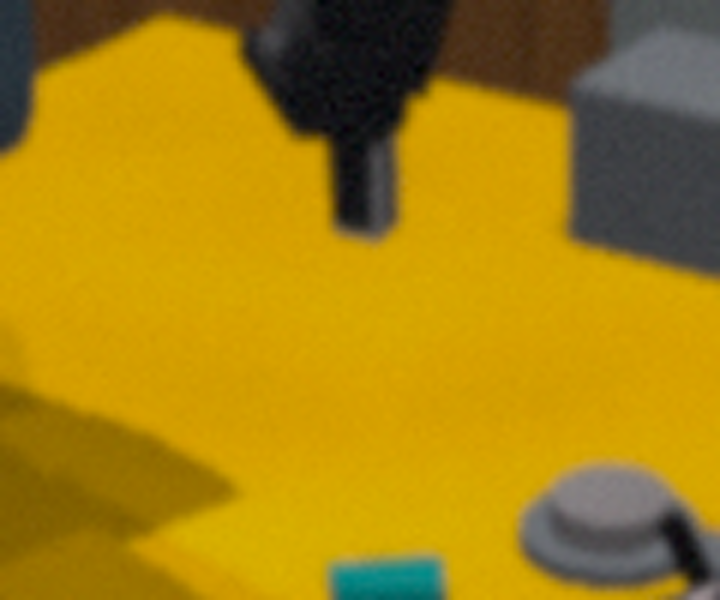

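View pics/topt.png

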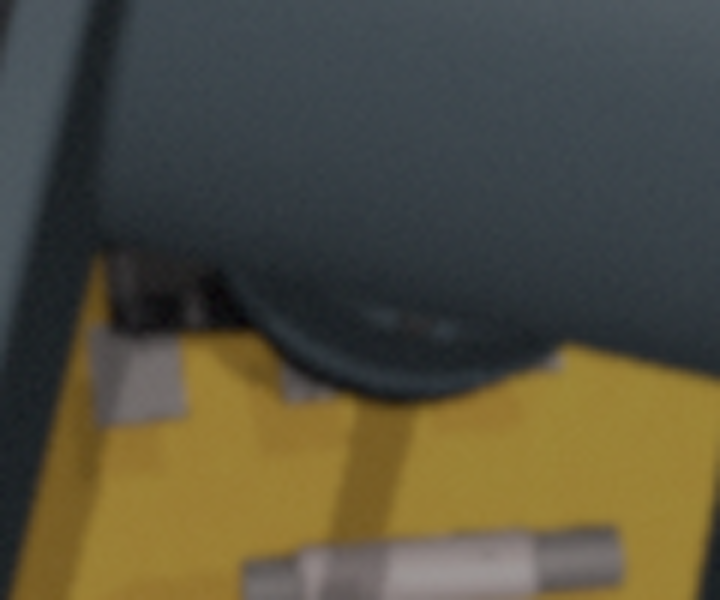

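```bash
python3 - <<'E'
from h import *
s=manip.read_state();P=s['position'];R=s['ee_rot'];print(s['finger_gap'],P,s['time_s'])
c=cam('wrist');sc=cam('scene')
for z in (0,-.01,-.0187,-.03):
  print(z,proj(c,[P+R@[a,0,z] for a in(-.011,0,.011)]).round(1).tolist(),proj(sc,[P+R@[0,0,z]]).round(1), proj(c,[P+R@[0.011,b,z] for b in(-.01,.01)]).round(1).tolist())
E
```

```text
-0.00016849759810441667 [ 0.49878686 -0.01357464  0.27749798] 2.9833
0 [[278.5, 273.1], [278.5, 254.8], [278.6, 235.8]] [[248.9 144.9]] [[259.8, 235.8], [297.4, 235.8]]
-0.01 [[278.6, 282.1], [278.7, 263.0], [278.7, 243.1]] [[248.7 140.9]] [[258.9, 243.1], [298.5, 243.1]]
-0.0187 [[278.7, 290.7], [278.8, 270.8], [278.8, 250.1]] [[248.6 137.3]] [[258.0, 250.1], [299.6, 250.1]]
-0.03 [[278.9, 303.1], [278.9, 282.2], [279.0, 260.3]] [[248.4 132.7]] [[256.8, 260.3], [301.2, 260.3]]
```

```bash
python3 - <<'E'
from h import *
print(cmd([.40,-.13,.05],.101))
E
```

```text
(array([-0.183 ,  0.1768,  0.3792]), np.float64(-0.0014))
```

Request:
servo_tool(series=[[[-0.183,0.177,0.379,0,-1],[-0.183,0.177,0.379,0,-1],[-0.183,0.177,0.379,0,-1],[-0.183,0.177,0.379,0,-1],[-0.183,0.177,0.379,0,-1],[-0.183,0.177,0.379,0,-1],[-0.183,0.177,0.379,0,-1],[-0.183,0.177,0.379,0,-1]]])

```text
time_s: 3.65
position: [0.3959, -0.1292, 0.0464]
ee_rot: [[0.995, 0.097, -0.008], [0.097, -0.995, 0.004], [-0.007, -0.005, -1.0]]
contact_force: [0.2, 0.6, 0.4]
finger_gap: 0.0001
```

```bash
python3 - <<'E'
from h import *
manip.capture('wrist');manip.capture('wrist')
s=manip.read_state();P=s['position'];print(P)
for n in('wrist','scene','top'):
    c=cam(n);im=manip.capture(n);u=proj(c,P)[0];g=proj(c,[P[0],P[1],0])[0];print(n,u,g)
    if n!='top':
      x,y=u.astype(int);x0=x-60;y0=y-50;print(x0,y0)
      cv2.imwrite(f'pics/{n}t2.png',cv2.resize(im[y0:y0+100,x0:x0+120],None,fx=6,fy=6,interpolation=2))
    else: cv2.imwrite('pics/topt2.png',im)
E
```

```text
[ 0.40018062 -0.12972989  0.04999406]
wrist [278.54408667 254.82675086] [278.16677287 223.82750788]
218 204
scene [192.24162    237.22067314] [194.34266469 252.82123437]
132 187
top [346.49048901 287.4842183 ] [342.6572082  286.94832646]
```

View pics/scenet2.png

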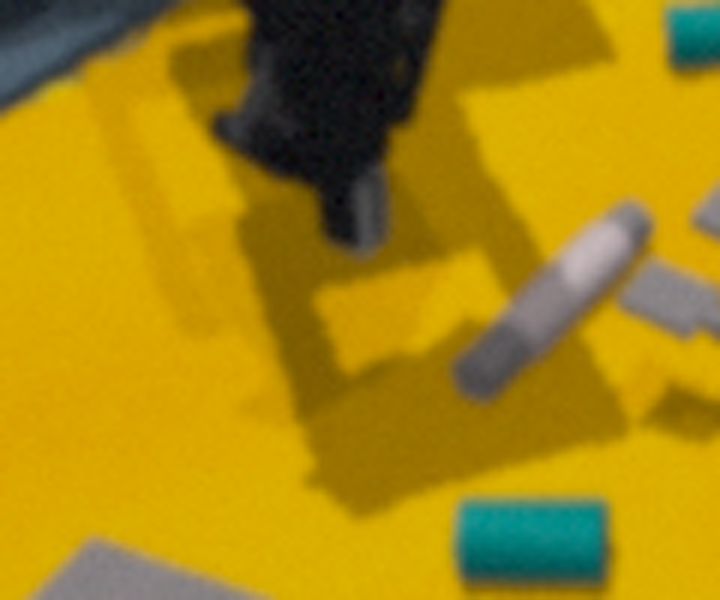

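View pics/topt2.png

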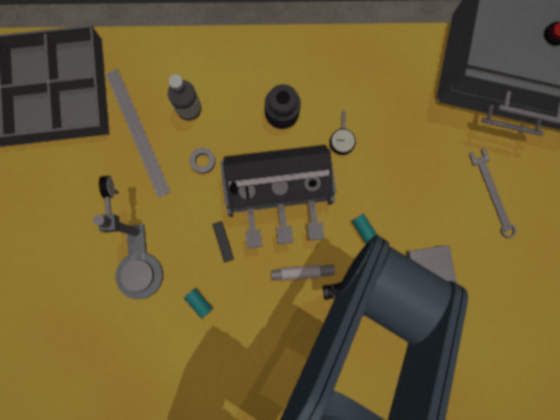

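Request:
servo_tool(series=[[[0,0,0.02,0,-1],[0,0,0.035,0,-1],[0,0,0.05,0,-1],[0,0,0.06,0,-1],[0,0,0.07,0,-1],[0,0,0.075,0,-1],[0,0,0.078,0,-1],[0,0,0.078,0,-1]]])

```text
time_s: 4.57
position: [0.4007, -0.1292, 0.0032]
ee_rot: [[0.995, 0.101, 0.0], [0.101, -0.995, -0.0], [0.0, 0.0, -1.0]]
contact_force: [-0.7, 0.0, -0.4]
finger_gap: -0.0002
```

```bash
python3 - <<'E'
from h import *
manip.capture('wrist')
s=manip.read_state();P=s['position'];print(P,s['contact_force'])
for n in('wrist','scene'):
    c=cam(n);im=manip.capture(n);u=proj(c,P)[0];print(n,u)
    x,y=u.astype(int);x0=x-60;y0=y-50;print(x0,y0)
    cv2.imwrite(f'pics/{n}t3.png',cv2.resize(im[y0:y0+100,x0:x0+120],None,fx=6,fy=6,interpolation=2))
E
```

```text
[ 0.40073357 -0.12928584  0.00335883] [-0.91865884 -0.17159795 -0.1657864 ]
wrist [278.50916863 254.83058434]
218 204
scene [194.48856249 251.77589701]
134 201
```

View pics/scenet3.png

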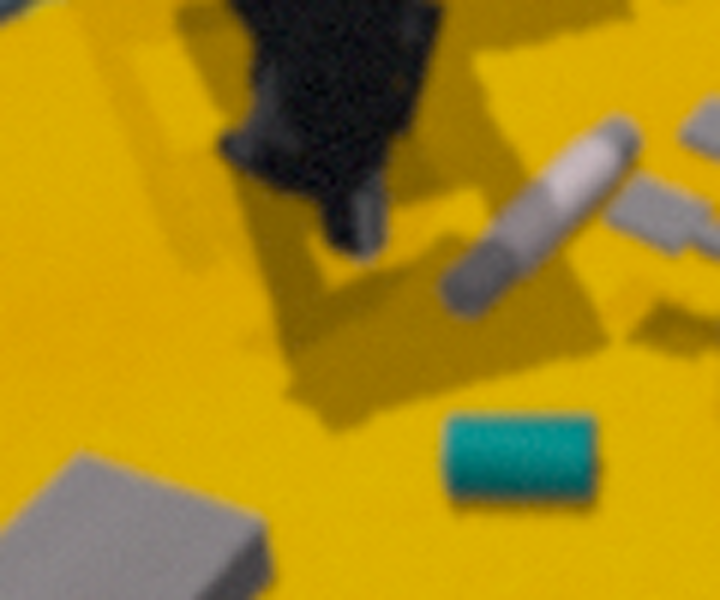

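Request:
servo_tool(series=[[[0,0,0.005,0,-1],[0,0,0.01,0,-1],[0,0,0.01,0,-1],[0,0,0.01,0,-1],[0,0,0.01,0,-1],[0,0,0.01,0,-1],[0,0,0.01,0,-1],[0,0,0.01,0,-1]]])

```text
time_s: 5.38
position: [0.4006, -0.1293, -0.0027]
ee_rot: [[0.995, 0.101, 0.0], [0.101, -0.995, -0.0], [0.0, 0.0, -1.0]]
contact_force: [0.2, -0.2, -0.8]
finger_gap: -0.0
```

Request:
servo_tool(series=[[[0,0,0.005,0,-1],[0,0,0.01,0,-1],[0,0,0.015,0,-1],[0,0,0.02,0,-1],[0,0,0.02,0,-1],[0,0,0.02,0,-1],[0,0,0.02,0,-1],[0,0,0.02,0,-1]]])

```text
time_s: 6.05
position: [0.4007, -0.1293, -0.0147]
ee_rot: [[0.995, 0.101, 0.0], [0.101, -0.995, -0.0], [0.0, 0.0, -1.0]]
contact_force: [-0.5, 0.2, -0.8]
finger_gap: 0.0003
```

Request:
servo_tool(series=[[[0,0,0.005,0,-1],[0,0,0.008,0,-1],[0,0,0.012,0,-1],[0,0,0.015,0,-1],[0,0,0.015,0,-1],[0,0,0.015,0,-1],[0,0,0.015,0,-1],[0,0,0.015,0,-1]]])

```text
time_s: 6.72
position: [0.4006, -0.1293, -0.0237]
ee_rot: [[0.995, 0.101, 0.0], [0.101, -0.995, -0.0], [0.0, 0.0, -1.0]]
contact_force: [-0.8, 0.4, -1.2]
finger_gap: -0.0
```

Request:
servo_tool(series=[[[0,0,0.002,0,-1],[0,0,0.004,0,-1],[0,0,0.006,0,-1],[0,0,0.008,0,-1],[0,0,0.008,0,-1],[0,0,0.008,0,-1],[0,0,0.008,0,-1],[0,0,0.008,0,-1]]])

```text
time_s: 7.38
position: [0.4006, -0.1293, -0.0285]
ee_rot: [[0.995, 0.101, 0.0], [0.101, -0.995, -0.0], [0.0, 0.0, -1.0]]
contact_force: [-0.0, -0.5, 0.1]
finger_gap: 0.0001
```

```bash
python3 - <<'E'
from h import *
s=manip.read_state();P=s['position'];print(P,s['contact_force'])
for n in('wrist','scene'):
    c=cam(n);im=manip.capture(n);u=proj(c,P)[0];print(n,u)
    x,y=u.astype(int);x0=x-60;y0=y-50;print(x0,y0)
    cv2.imwrite(f'pics/{n}t4.png',cv2.resize(im[y0:y0+100,x0:x0+120],None,fx=6,fy=6,interpolation=2))
E
```

```text
[ 0.4005924  -0.12931209 -0.02854607] [-0.00376982 -0.47749097  0.0628721 ]
wrist [278.57257472 254.79870205]
218 204
scene [195.72477642 261.34061073]
135 211
```

View pics/scenet4.png

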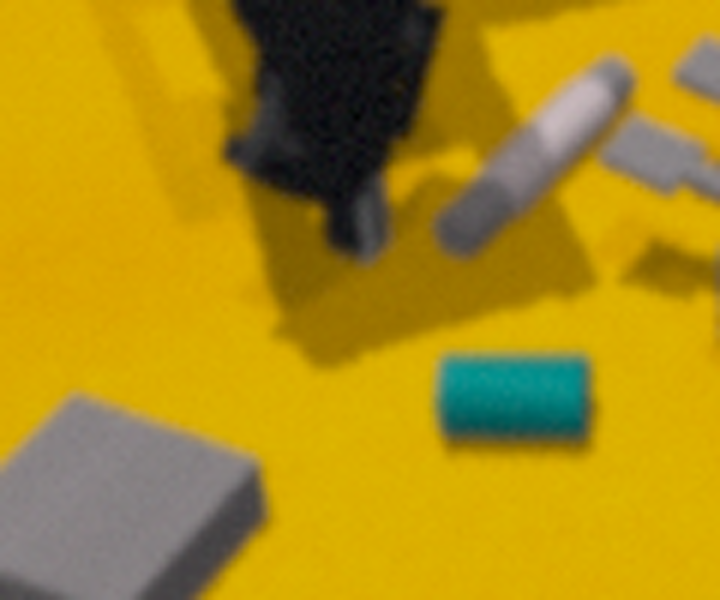

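Request:
servo_tool(series=[[[0,0,0.002,0,-1],[0,0,0.004,0,-1],[0,0,0.006,0,-1],[0,0,0.006,0,-1],[0,0,0.006,0,-1],[0,0,0.006,0,-1],[0,0,0.006,0,-1],[0,0,0.006,0,-1]]])

```text
time_s: 8.15
position: [0.4006, -0.1293, -0.0319]
ee_rot: [[0.995, 0.101, 0.0], [0.101, -0.995, -0.0], [0.0, 0.0, -1.0]]
contact_force: [-2.2, 0.3, 6.7]
finger_gap: 0.0001
```

```bash
cat > fit.py <<'E'
from h import *
from scipy.optimize import least_squares
import pickle
t=cam('top');s=cam('scene');w=pickle.load(open('w2.pkl','rb'))
f=np.array([190,130]);sf=np.array([200,160]);wf=np.array([130,40])
O=[]
z=np.array
def P(i): return ('p',i)
O+= [('t',t,[0,-.062,-.001],z([552,243])/4.5+f)]+[('t',t,i,z(v)/4.5+f) for i,v in enumerate([[567,457],[428,472],[290,490]])]
O+= [('s',s,i,z(v)/4.2+sf) for i,v in enumerate([[185,322],[234,265],[283,217]])]
O+= [('w',w,[0,-.062,-.001],z([529,103])/2.5+wf),('w',w,[0,0,-.001],z([355,99])/2.5+wf)]+[('w',w,i,z(v)/2.5+wf) for i,v in enumerate([[497,313],[358,313],[220,313]])]
def res(p,which):
    r=[]
    for n,c,q,uv in O:
        if n in which:
            X=paddle(q,*p) if isinstance(q,int) else rp(q,*p)[0]
            r.append(proj(c,X)[0]-uv)
    return np.concatenate(r)
for wh in ('t','s','w','tsw','tw','ts'):
    r=least_squares(res,[.59,0,.1],args=(wh,)); print(wh,r.x.round(4),r.fun.round(1))
E
python3 fit.py
```

```text
t [ 0.5896 -0.002   0.1012] [ 0.3 -0.3  0.3 -0.2  0.   0.3 -0.6  0.2]
s [ 0.5977 -0.0073  0.0883] [-0.3  0.3  0.3  0.3 -0.  -0.7]
w [5.936e-01 4.000e-04 9.950e-02] [ 0.5 -0.8  0.2  0.9  0.1 -0.  -0.1 -0.  -0.8  0. ]
tsw [ 5.930e-01 -1.000e-04  1.019e-01] [-0.8 -2.1 -0.7 -1.9 -1.  -1.4 -1.6 -1.5 -0.1 -1.5  0.2 -1.4 -0.5 -2.4
  0.9 -0.2  0.7  1.6  0.7  0.4  0.5  0.6 -0.1  0.7]
tw [5.929e-01 1.000e-04 1.013e-01] [-0.8 -2.  -0.8 -1.8 -1.1 -1.3 -1.7 -1.5  0.8 -0.1  0.5  1.7  0.5  0.5
  0.3  0.6 -0.3  0.8]
ts [ 0.5914 -0.0025  0.0959] [ 0.6 -1.1  0.3 -0.9  0.  -0.5 -0.6 -0.9 -1.3 -1.4 -0.8 -1.3 -1.3 -2.2]
```

```bash
cat >> h.py <<'E'
RK=[.593,0.0,.1005]
OFF=.031
def uv(u,v,tz):
    q=rackT(*RK)[2]@np.array([u,v,0]); return np.array([RK[0]+q[0],RK[1]+q[1],tz-OFF])
E
python3 - <<'E'
from h import *
print(proj(__import__('pickle').load(open('w2.pkl','rb')),rp([[.0178,.085,.04],[.0178,.085,.006]],*RK)))
print(cmd(uv(-.06,.085,.14),.1005), uv(-.06,.085,.14))
E
```

```text
[[161.99541828  85.40463766]
 [170.88090366  65.28443171]]
(array([ 0.2409, -0.3238, -0.2348]), np.float64(0.0003)) [0.52477463 0.07855125 0.109     ]
```

Request:
servo_tool(series=[[[0,0,-0.07,0,-1],[0,0,-0.14,0,-1],[0.04,-0.05,-0.19,0,-1],[0.09,-0.11,-0.235,0,-1],[0.14,-0.17,-0.235,0,-1],[0.19,-0.23,-0.235,0,-1],[0.241,-0.29,-0.235,0,-1],[0.241,-0.324,-0.235,0,-1]]])

```text
time_s: 8.82
position: [0.5243, 0.0712, 0.1093]
ee_rot: [[0.995, 0.1, 0.003], [0.1, -0.995, -0.001], [0.003, 0.001, -1.0]]
contact_force: [1.6, -0.3, -0.4]
finger_gap: 0.0001
```

```bash
python3 - <<'E'
from h import *
manip.capture('wrist');manip.capture('wrist')
s=manip.read_state();print(s['position'],s['contact_force'])
c=cam('wrist');im=manip.capture('wrist');cv2.imwrite('pics/w3.png',im)
print(proj(c,rp([[.0178,.085,.04],[.0178,.085,.006]],*RK)))
print(cmd(uv(-.026,.085,.132),.1005))
E
```

```text
[0.52337148 0.07538732 0.1086576 ] [-0.47457905 -1.35122197 -0.75640003]
[[271.80050429 168.76210561]
 [272.92320652 114.31515331]]
(array([ 0.0622, -0.0086,  0.0121]), np.float64(0.0037))
```

View pics/w3.png

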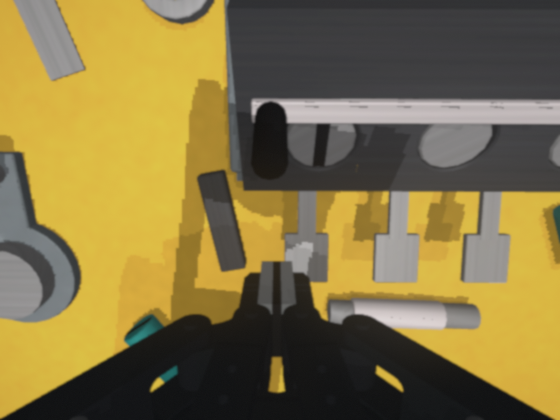

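Request:
servo_tool(series=[[[0.03,-0.011,0.012,0,-1],[0.055,-0.011,0.012,0,-1],[0.065,-0.011,0.012,0,-1],[0.072,-0.011,0.008,0,-1],[0.079,-0.011,0.004,0,-1],[0.086,-0.011,0,0,-1],[0.09,-0.011,-0.002,0,-1],[0.09,-0.011,-0.002,0,-1]]])

```text
time_s: 9.63
position: [0.5751, 0.0813, 0.1103]
ee_rot: [[0.995, 0.1, 0.0], [0.1, -0.995, -0.0], [0.0, 0.001, -1.0]]
contact_force: [-2.0, -2.4, -1.0]
finger_gap: -0.0001
```

```bash
python3 - <<'E'
from h import *
s=manip.read_state();print(s['position'],s['contact_force'])
c=cam('wrist');im=manip.capture('wrist');cv2.imwrite('pics/w4.png',im)
print(rackT(*RK)[2].T@(s['position']-[.593,0,0]))
E
```

```text
[0.5750573  0.08131997 0.1103321 ] [-1.99725872 -2.44274482 -1.01668116]
[-0.00969325  0.08270985  0.1103321 ]
```

View pics/w4.png

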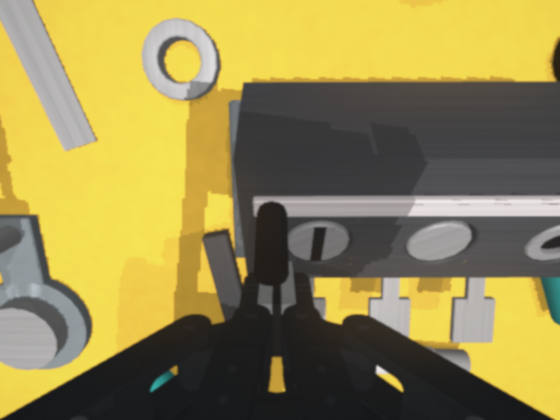

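Request:
servo_tool(series=[[[0.003,0,-0.0015,0,-1],[0.006,0,-0.003,0,-1],[0.009,0,-0.005,0,-1],[0.012,0,-0.006,0,-1],[0.012,0,-0.006,0,-1],[0.012,0,-0.006,0,-1],[0.012,0,-0.006,0,-1],[0.012,0,-0.006,0,-1]]])

```text
time_s: 10.35
position: [0.5772, 0.0818, 0.1116]
ee_rot: [[0.995, 0.101, -0.01], [0.101, -0.995, -0.002], [-0.01, 0.001, -1.0]]
contact_force: [-13.4, -5.4, -1.8]
finger_gap: -0.0004
```

```bash
python3 - <<'E'
from h import *
s=manip.read_state();print(s['position'],s['contact_force'])
c=cam('wrist');im=manip.capture('wrist');cv2.imwrite('pics/w5.png',im)
E
```

```text
[0.57718642 0.08183943 0.11162885] [-13.37428032  -5.38817751  -1.78101287]
```

View pics/w5.png

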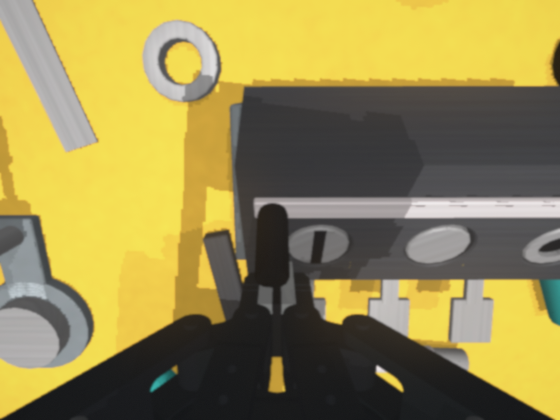

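```bash
python3 - <<'E'
from h import *
print(cmd(uv(-.085,-.062,.09),.1005))
E
```

```text
(array([-0.1284,  0.2415,  0.0892]), np.float64(0.0004))
```

Request:
servo_tool(series=[[[-0.06,0,-0.01,0,-1],[-0.125,0,-0.01,0,-1],[-0.137,0.06,-0.01,0,-1],[-0.137,0.12,0.01,0,-1],[-0.137,0.18,0.04,0,-1],[-0.137,0.242,0.07,0,-1],[-0.137,0.242,0.085,0,-1],[-0.137,0.242,0.085,0,-1]]])

```text
time_s: 11.07
position: [0.5147, -0.0714, 0.061]
ee_rot: [[0.995, 0.097, -0.001], [0.097, -0.995, 0.001], [-0.001, -0.001, -1.0]]
contact_force: [-0.0, 0.5, 0.3]
finger_gap: 0.0004
```

```bash
python3 - <<'E'
from h import *
manip.capture('wrist')
s=manip.read_state();print(s['position'],s['contact_force'])
c=cam('wrist');im=manip.capture('wrist');cv2.imwrite('pics/w6.png',im)
import pickle;pickle.dump(c,open('w6.pkl','wb'))
for p in (RK,[.5896,-.002,.101]):
  print(proj(c,rp([[0,-.062,-.001],[0,0,-.001]],*p)),proj(c,paddle(0,*p)))
print(cmd(uv(-.085,-.062,.07),.1005))
E
```

```text
[ 0.5148102  -0.0701677   0.06199661] [ 0.27168167  0.40656332 -0.16451923]
[[279.5783924   81.27527003]
 [ 81.36930881  81.63896704]] [[278.61035707 256.65834622]]
[[284.78986741  93.25825582]
 [ 88.50146145  93.710748  ]] [[281.74799071 262.68701786]]
(array([-0.0011,  0.0011,  0.0396]), np.float64(-0.0002))
```

View pics/w6.png

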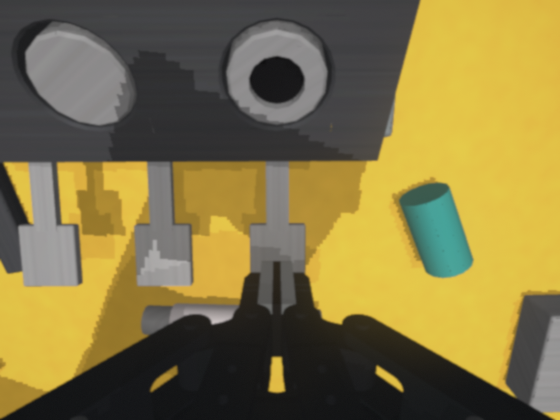

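Request:
servo_tool(series=[[[0,0,0.03,0,-1],[0,0,0.045,0,-1],[0,0,0.055,0,-1],[0,0,0.065,0,-1],[0,0,0.075,0,-1],[0,0,0.084,0,-1],[0,0,0.09,0,-1],[0,0,0.09,0,-1]]])

```text
time_s: 11.83
position: [0.5145, -0.0687, 0.009]
ee_rot: [[0.995, 0.102, -0.001], [0.102, -0.995, 0.001], [-0.001, -0.001, -1.0]]
contact_force: [-2.2, 1.1, 2.9]
finger_gap: 0.0002
```

```bash
python3 - <<'E'
from h import *
s=manip.read_state();print(s['position'],s['contact_force'])
c=cam('wrist');im=manip.capture('wrist');cv2.imwrite('pics/w7.png',im)
E
```

```text
[ 0.51452725 -0.06871486  0.00895067] [-2.18566367  1.10922675  2.94936138]
```

View pics/w7.png

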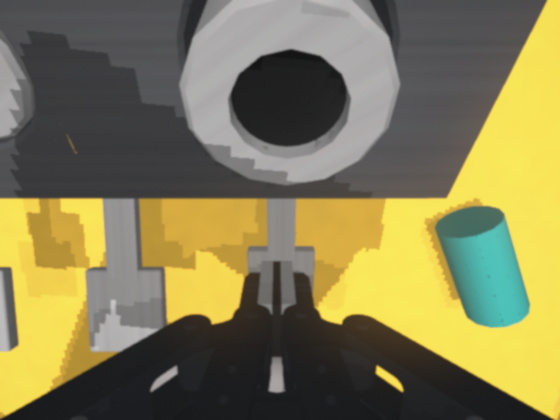

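Request:
servo_tool(series=[[[0,0,0.004,0,-1],[0,0,0.007,0,-1],[0,0,0.01,0,-1],[0,0,0.011,0,-1],[0,0,0.012,0,-1],[0,0,0.012,0,-1],[0,0,0.012,0,-1],[0,0,0.012,0,-1]]])

```text
time_s: 12.55
position: [0.5155, -0.0688, 0.0036]
ee_rot: [[0.995, 0.102, 0.002], [0.102, -0.995, 0.0], [0.002, -0.0, -1.0]]
contact_force: [-5.1, 4.0, 18.0]
finger_gap: -0.0001
```

```bash
python3 - <<'E'
from h import *
print(cmd(uv(-.010,-.062,.19),.1005))
E
```

```text
(array([ 0.1238,  0.0023, -0.2588]), np.float64(0.0009))
```

Request:
servo_tool(series=[[[0,0,-0.05,0,-1],[0,0,-0.11,0,-1],[0,0.003,-0.17,0,-0.5],[0,0.003,-0.23,0,0.15],[0.06,0.003,-0.265,0,0.15],[0.124,0.003,-0.265,0,0.15],[0.124,0.003,-0.265,0,0.15],[0.124,0.003,-0.265,0,0.15]]])

```text
time_s: 13.22
position: [0.5906, -0.0636, 0.1601]
ee_rot: [[0.995, 0.102, 0.001], [0.102, -0.995, -0.0], [0.001, 0.0, -1.0]]
contact_force: [-1.1, 0.1, -0.9]
finger_gap: 0.0491
```

```bash
python3 - <<'E'
from h import *
manip.capture('wrist')
s=manip.read_state();print(s['position'],s['contact_force'],s['finger_gap'])
c=cam('wrist');im=manip.capture('wrist');cv2.imwrite('pics/w8.png',im)
import pickle;pickle.dump(c,open('w8.pkl','wb'))
print(proj(c,rp([[0,-.062,.016],[0,-.062,0],[0,0,0]],*RK)))
sc=cam('scene');im=manip.capture('scene');cv2.imwrite('pics/sc8.png',cv2.resize(im[130:300,200:370],None,fx=3.5,fy=3.5,interpolation=2))
E
```

```text
[ 0.58892811 -0.06353316  0.15959185] [-0.49623273 -0.09710521 -0.64139051] 0.04934914706777797
[[277.03134763 233.38793967]
 [277.03329185 213.856889  ]
 [180.06652334 213.6519566 ]]
```

View pics/w8.png

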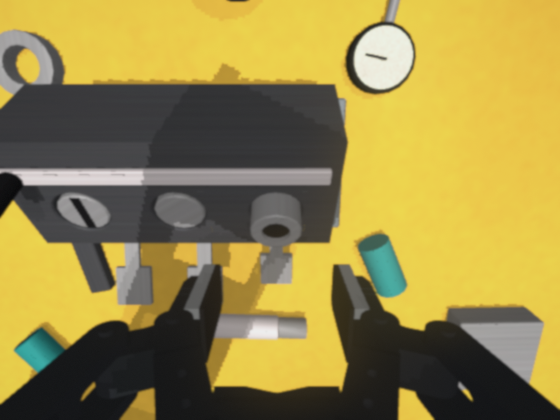

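View pics/sc8.png

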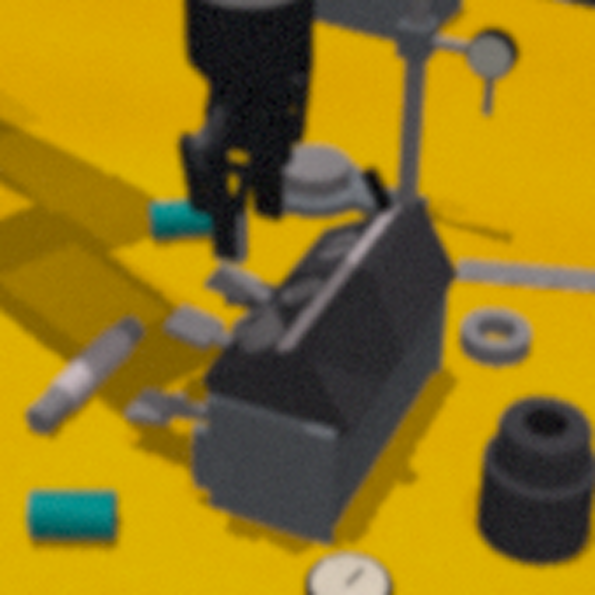

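```bash
python3 - <<'E'
from h import *
t=uv(-.008,-.062,.19);t[2]=.092
print(cmd(t,.1005))
E
```

```text
(array([ 0.0061, -0.0014,  0.1127]), np.float64(0.0006))
```

Request:
servo_tool(series=[[[0.006,-0.001,0.03,0,0.15],[0.006,-0.001,0.06,0,0.15],[0.006,-0.001,0.08,0,0.15],[0.006,-0.001,0.095,0,0.15],[0.006,-0.001,0.105,0,0.15],[0.006,-0.001,0.113,0,0.15],[0.006,-0.001,0.113,0,0.15],[0.006,-0.001,0.113,0,0.15]]])

```text
time_s: 14.03
position: [0.5927, -0.0635, 0.0929]
ee_rot: [[0.995, 0.101, 0.0], [0.101, -0.995, -0.0], [0.0, 0.0, -1.0]]
contact_force: [0.2, -0.2, 0.1]
finger_gap: 0.0491
```

```bash
python3 - <<'E'
from h import *
s=manip.read_state();print(s['position'],s['contact_force'],s['finger_gap'])
c=cam('wrist');im=manip.capture('wrist');cv2.imwrite('pics/w9.png',im)
print(proj(c,rp([[0,-.062,.016],[0,-.062,0],[0,0,0]],*RK)))
E
```

```text
[ 0.59268019 -0.06348744  0.09288715] [ 0.17325721 -0.19271368  0.06824577] 0.049081097810161324
[[276.54461338 297.40658168]
 [276.53321572 266.11040166]
 [142.16598867 266.05763473]]
```

View pics/w9.png

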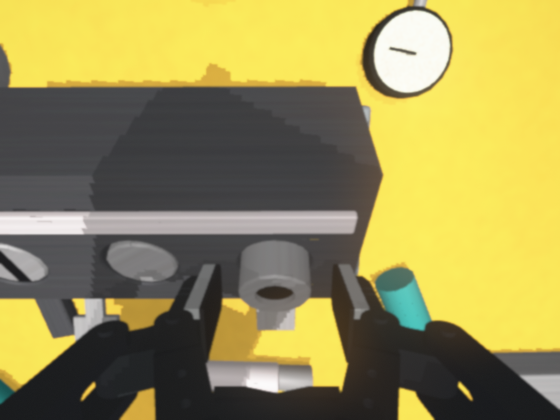

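Request:
servo_tool(series=[[[0,0,0.003,0,0.15],[0,0,0.004,0,0.15],[0,0,0.005,0,0.15],[0,0,0.005,0,-0.1],[0,0,0.005,0,-0.4],[0,0,0.005,0,-1],[0,0,0.005,0,-1],[0,0,0.005,0,-1]]])

```text
time_s: 14.75
position: [0.5927, -0.0632, 0.0898]
ee_rot: [[0.995, 0.101, 0.0], [0.101, -0.995, 0.0], [0.0, -0.0, -1.0]]
contact_force: [0.4, 1.1, 4.4]
finger_gap: 0.029
```

```bash
python3 - <<'E'
from h import *
s=manip.read_state();print(s['position'],s['contact_force'],s['finger_gap'])
c=cam('wrist');im=manip.capture('wrist');cv2.imwrite('pics/w10.png',im)
E
```

```text
[ 0.59269245 -0.0632176   0.08984546] [0.35465644 1.07344045 4.39673392] 0.029039614176855456
```

View pics/w10.png

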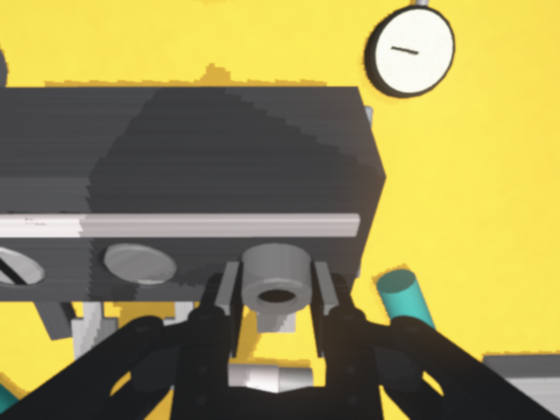

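Request:
servo_tool(series=[[[-0.002,0,-0.0035,0,-1],[-0.004,0,-0.007,0,-1],[-0.006,0,-0.0104,0,-1],[-0.008,0,-0.0138,0,-1],[-0.01,0,-0.0173,0,-1],[-0.01,0,-0.0173,0,-1],[-0.01,0,-0.0173,0,-1],[-0.01,0,-0.0173,0,-1]]])

```text
time_s: 15.47
position: [0.5866, -0.064, 0.1002]
ee_rot: [[0.995, 0.101, 0.0], [0.101, -0.995, -0.0], [0.0, 0.0, -1.0]]
contact_force: [1.8, 0.9, -0.0]
finger_gap: 0.0294
```

```bash
python3 - <<'E'
from h import *
s=manip.read_state();print(s['position'],s['contact_force'],s['finger_gap'])
c=cam('wrist');im=manip.capture('wrist');cv2.imwrite('pics/w11.png',im)
im=manip.capture('scene');cv2.imwrite('pics/sc11.png',cv2.resize(im[130:300,200:370],None,fx=3.5,fy=3.5,interpolation=2))
E
```

```text
[ 0.58657945 -0.06399329  0.1002031 ] [ 1.81320812  0.85218904 -0.02984742] 0.029368359564589795
```

View pics/w11.png

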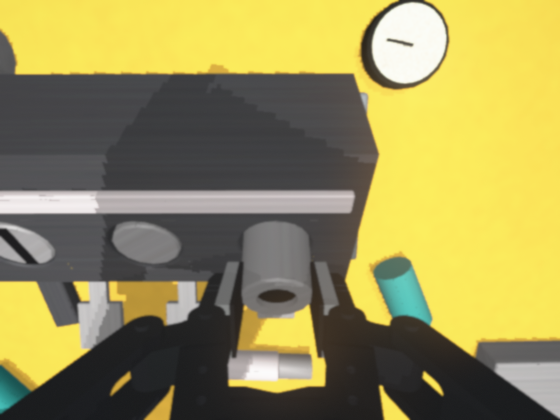

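View pics/sc11.png

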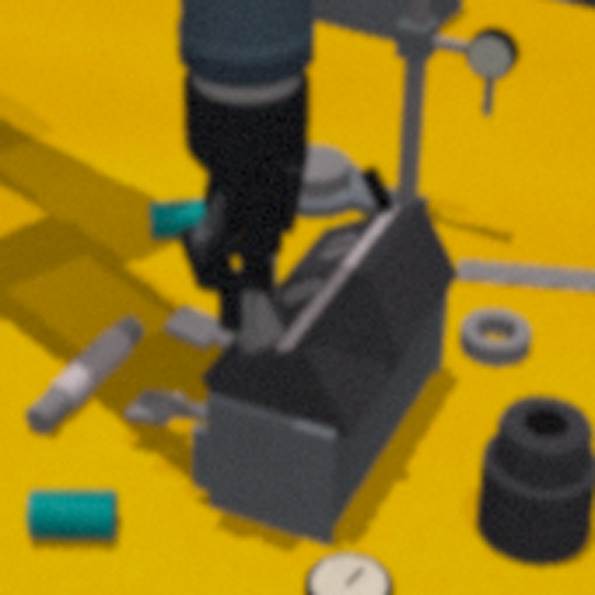

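Request:
servo_tool(series=[[[-0.002,0,-0.0035,0,-1],[-0.004,0,-0.007,0,-1],[-0.006,0,-0.0104,0,-1],[-0.008,0,-0.0138,0,-1],[-0.011,0,-0.019,0,-1],[-0.013,0,-0.0225,0,-1],[-0.015,0,-0.026,0,-1],[-0.015,0,-0.026,0,-1]]])

```text
time_s: 16.23
position: [0.5773, -0.065, 0.116]
ee_rot: [[0.995, 0.101, -0.0], [0.101, -0.995, -0.0], [-0.0, 0.0, -1.0]]
contact_force: [0.8, -0.0, -1.7]
finger_gap: 0.0292
```

```bash
python3 - <<'E'
from h import *
s=manip.read_state();print(s['position'],s['contact_force'],s['finger_gap'])
c=cam('wrist');im=manip.capture('wrist');cv2.imwrite('pics/w12.png',im)
im=manip.capture('scene');cv2.imwrite('pics/sc12.png',cv2.resize(im[130:300,200:370],None,fx=3.5,fy=3.5,interpolation=2))
B0=np.array([5,111.3]);B1=np.array([-1.1,120.6])
G0=None
for k in range(0,8):
    f=k/6; th=np.radians(30-30*f); G=B0+(B1-B0)*min(f,1)+48*np.array([-np.sin(th),np.cos(th)])
    if G0 is None: G0=G
    print(k,((G-G0)/600).round(4))
E
```

```text
[ 0.57731671 -0.06501246  0.11603219] [ 0.75993725 -0.02436128 -1.74927941] 0.02922543392872904
0 [0. 0.]
1 [0.0045 0.0058]
2 [0.0092 0.0111]
3 [0.0142 0.0157]
4 [0.0193 0.0198]
5 [0.0246 0.0233]
6 [0.0298 0.0262]
7 [0.0368 0.0259]
```

View pics/sc12.png

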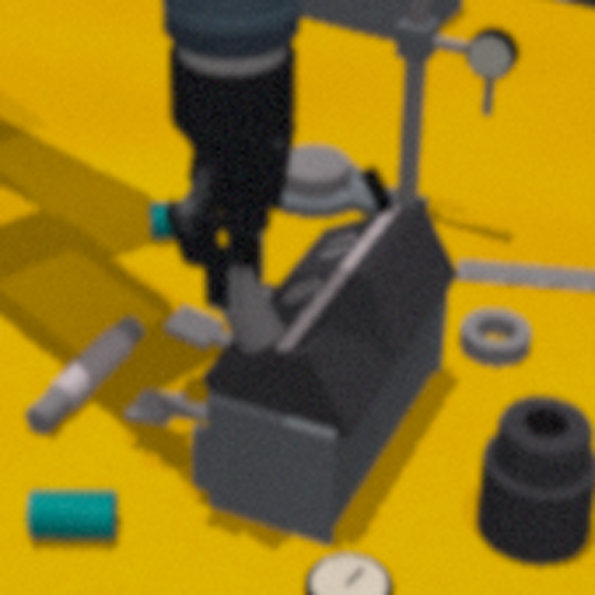

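View pics/w12.png

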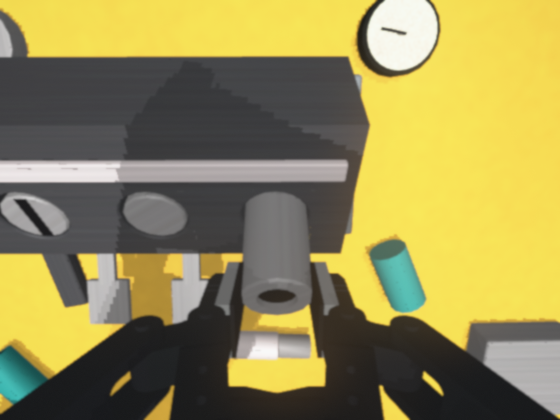

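Request:
servo_tool(series=[[[0.0022,0,-0.0029,0,-1],[0.0045,0,-0.0058,0,-1],[0.0068,0,-0.0085,0,-1],[0.0092,0,-0.0111,0,-1],[0.0117,0,-0.0135,0,-1],[0.0142,0,-0.0157,0,-1],[0.0142,0,-0.0157,0,-1],[0.0142,0,-0.0157,0,-1]]])

```text
time_s: 17.0
position: [0.585, -0.0636, 0.1243]
ee_rot: [[0.995, 0.101, -0.003], [0.101, -0.995, 0.001], [-0.003, -0.001, -1.0]]
contact_force: [-5.3, 0.5, -6.9]
finger_gap: 0.0294
```

```bash
python3 - <<'E'
from h import *
s=manip.read_state();print(s['position'],s['contact_force'],s['finger_gap'])
c=cam('wrist');im=manip.capture('wrist');cv2.imwrite('pics/w13.png',im)
E
```

```text
[ 0.58501045 -0.06356099  0.12430197] [-5.31994656  0.52958366 -6.88699952] 0.029425390978549012
```

View pics/w13.png

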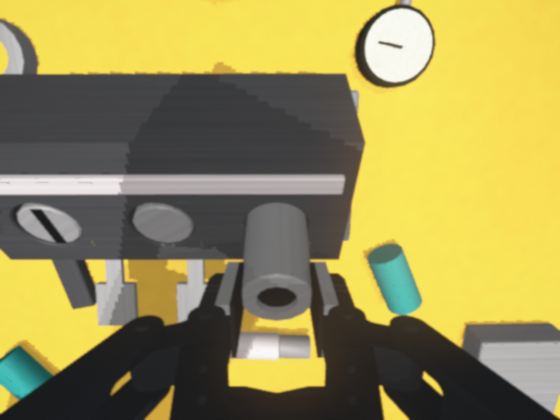

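Request:
servo_tool(series=[[[0.0025,0,-0.002,0,-1],[0.0051,0,-0.0041,0,-1],[0.0078,0,-0.0059,0,-1],[0.0104,0,-0.0076,0,-1],[0.013,0,-0.009,0,-1],[0.0156,0,-0.0105,0,-1],[0.019,0,-0.0105,0,-1],[0.019,0,-0.0105,0,-1]]])

```text
time_s: 17.72
position: [0.5967, -0.0625, 0.1314]
ee_rot: [[0.995, 0.101, -0.002], [0.101, -0.995, 0.001], [-0.002, -0.001, -1.0]]
contact_force: [-6.9, 0.7, -4.2]
finger_gap: 0.0295
```

```bash
python3 - <<'E'
from h import *
s=manip.read_state();print(s['position'],s['contact_force'],s['finger_gap'])
c=cam('wrist');im=manip.capture('wrist');cv2.imwrite('pics/w14.png',im)
im=manip.capture('scene');cv2.imwrite('pics/sc14.png',cv2.resize(im[130:300,200:370],None,fx=3.5,fy=3.5,interpolation=2))
E
```

```text
[ 0.59669789 -0.06247316  0.13135958] [-6.86702943  0.73314902 -4.15791876] 0.029486204054323686
```

View pics/w14.png

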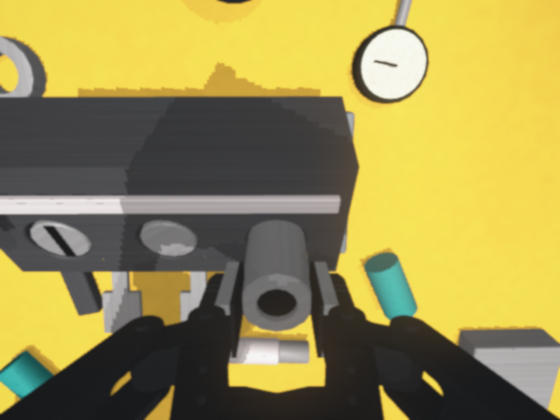

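View pics/sc14.png

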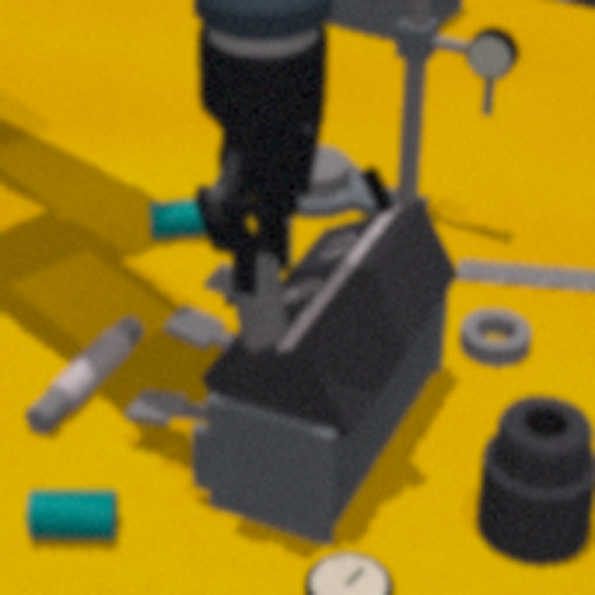

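Request:
servo_tool(series=[[[0.004,0,-0.001,0,-1],[0.008,0,-0.002,0,-1],[0.012,0,-0.003,0,-1],[0.015,0,-0.003,0,-1],[0.018,0,-0.003,0,-1],[0.021,0,-0.003,0,-1],[0.021,0,-0.003,0,-1],[0.021,0,-0.003,0,-1]]])

```text
time_s: 18.48
position: [0.6096, -0.0616, 0.1339]
ee_rot: [[0.995, 0.101, -0.001], [0.101, -0.995, -0.0], [-0.001, 0.0, -1.0]]
contact_force: [-7.3, -0.4, -0.5]
finger_gap: 0.0294
```

```bash
python3 - <<'E'
from h import *
s=manip.read_state();print(s['position'],s['contact_force'],s['finger_gap'])
c=cam('wrist');im=manip.capture('wrist');cv2.imwrite('pics/w15.png',im)
cv2.imwrite('pics/w15z.png',cv2.resize(im[200:360,200:360],None,fx=4,fy=4,interpolation=2))
im=manip.capture('scene');cv2.imwrite('pics/sc15.png',cv2.resize(im[130:300,200:370],None,fx=3.5,fy=3.5,interpolation=2))
E
```

```text
[ 0.60959072 -0.06162695  0.13391678] [-7.31983825 -0.39332887 -0.49932681] 0.029364403144278576
```

View pics/w15z.png

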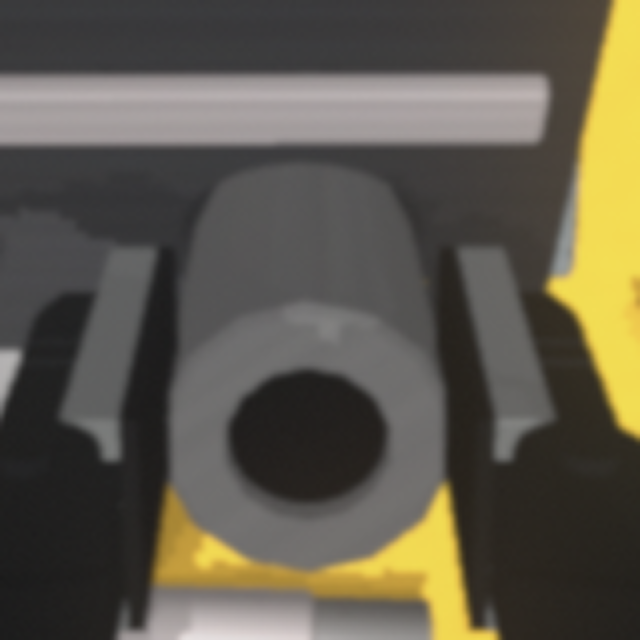

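View pics/sc15.png

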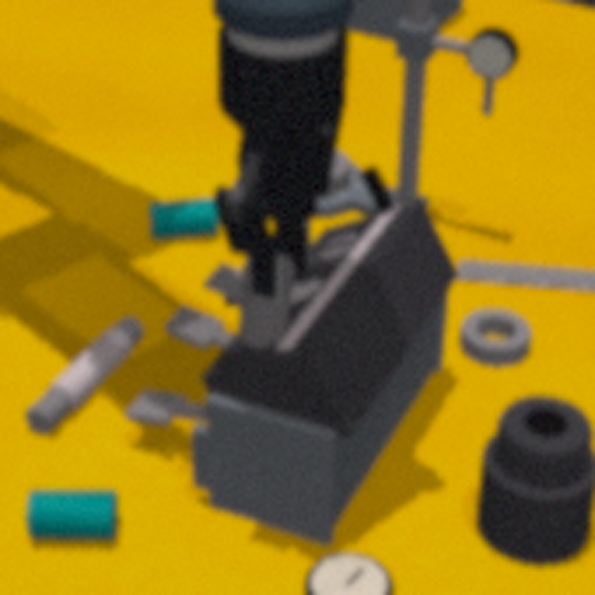

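```bash
python3 - <<'E'
from h import *
im=[cv2.imread(f'pics/w{k}.png')[240:340,225:330] for k in (12,13,14,15)]
cv2.imwrite('pics/m.png',np.vstack([np.hstack([cv2.resize(a,None,fx=3.6,fy=3,interpolation=2) for a in im[:2]]),np.hstack([cv2.resize(a,None,fx=3.6,fy=3,interpolation=2) for a in im[2:]])]))
E
```

```text
(no output)
```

View pics/m.png

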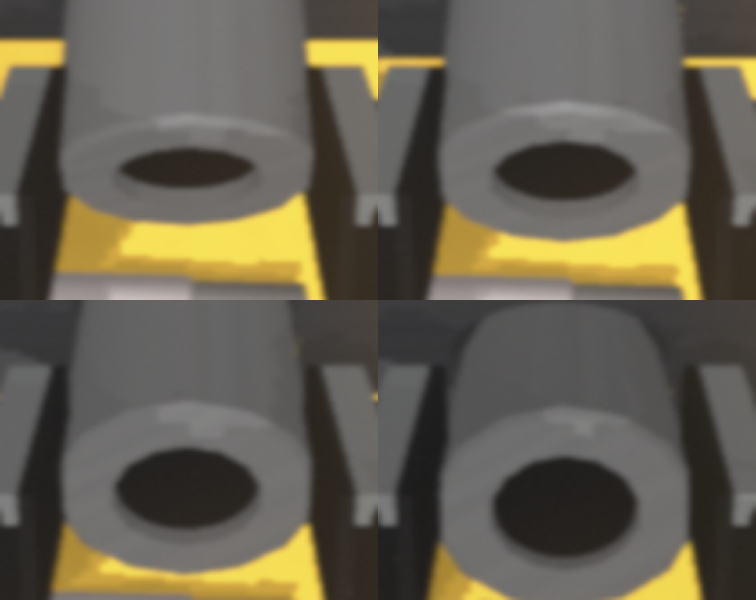

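Request:
servo_tool(series=[[[0,0,-0.03,0,-1],[0,0,-0.06,0,-1],[0.04,0,-0.065,0,-1],[0.08,0,-0.065,0,-1],[0.115,0,-0.065,0,-1],[0.115,0,-0.04,0,-1],[0.115,0,-0.015,0,-1],[0.115,0,-0.015,0,-1]]])

```text
time_s: 19.25
position: [0.679, -0.0541, 0.1396]
ee_rot: [[0.995, 0.101, -0.001], [0.101, -0.995, 0.001], [-0.001, -0.001, -1.0]]
contact_force: [-1.3, 0.3, -5.0]
finger_gap: 0.0293
```

```bash
python3 - <<'E'
from h import *
s=manip.read_state();print(s['position'],s['contact_force'],s['finger_gap'])
c=cam('wrist');im=manip.capture('wrist');cv2.imwrite('pics/w16.png',im)
im=manip.capture('scene');cv2.imwrite('pics/sc16.png',cv2.resize(im[130:300,200:370],None,fx=3.5,fy=3.5,interpolation=2))
E
```

```text
[ 0.67895859 -0.05409765  0.13960593] [-1.28161726  0.3258817  -4.98347613] 0.0293412460207789
```

View pics/w16.png

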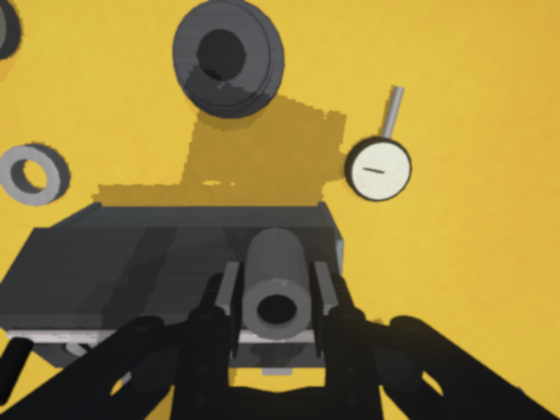

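View pics/sc16.png

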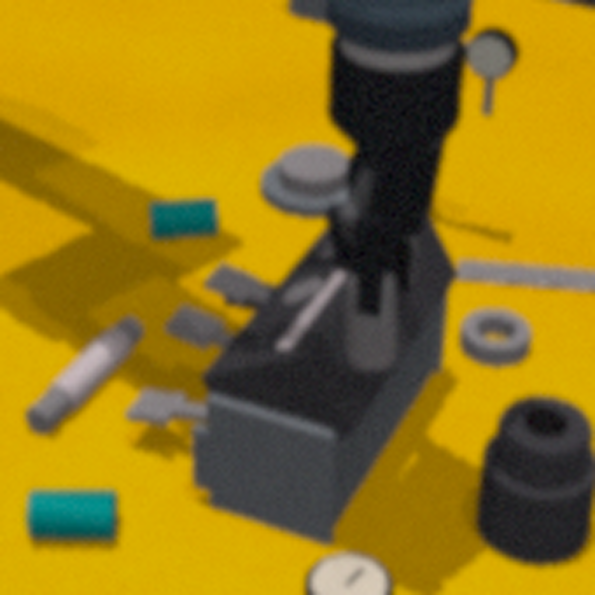

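```bash
python3 - <<'E'
from h import *
im=cv2.imread('pics/w16.png')
cv2.imwrite('pics/w16z.png',cv2.resize(im[215:355,215:340],None,fx=4.5,fy=4.2,interpolation=2))
E
```

```text
(no output)
```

View pics/w16z.png

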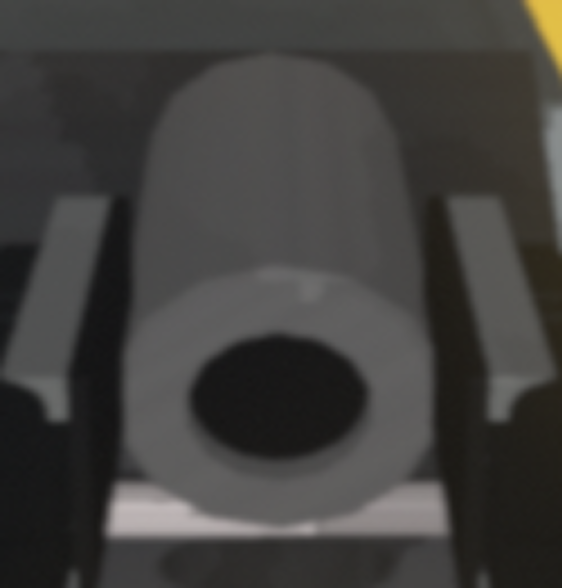

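```bash
cat > tilt.py <<'E'
from h import *
from scipy.optimize import least_squares
def fit(c,yaw,ring,ends):
    """ring: list of (px) extreme pts [left,right,top,bottom]; ends: topmost px of far end"""
    ux=np.array([np.cos(yaw),np.sin(yaw),0]);uy=np.array([-np.sin(yaw),np.cos(yaw),0]);uz=np.array([0,0,1.])
    a=np.linspace(0,2*np.pi,181)
    def model(p):
        C=p[:3];th=p[3]
        n=-np.sin(th)*ux+np.cos(th)*uz; e=np.cos(th)*ux+np.sin(th)*uz
        cir=lambda o:proj(c,o+.016*(np.outer(np.cos(a),e)+np.outer(np.sin(a),uy)))
        T=cir(C);B=cir(C-.056*n)
        return T[T[:,0].argmin(),0],T[T[:,0].argmax(),0],T[:,1].min(),T[:,1].max(),B[:,1].min()
    ob=[ring[0],ring[1],ring[2],ring[3],ends]
    p0,d=ray(c,[(ring[0]+ring[1])/2,(ring[2]+ring[3])/2]); C0=p0+d*.16
    r=least_squares(lambda p:np.array(model(p))-ob,np.r_[C0,.05],x_scale=[.01,.01,.01,.1],diff_step=1e-4)
    return r
E
python3 - <<'E'
from tilt import *
c=cam('wrist');X=lambda x:215+x/4.5;Y=lambda y:215+y/4.2
r=fit(c,.1005,[X(122),X(434),Y(267),Y(525)],Y(52)); print(r.x[:3],np.degrees(r.x[3]),r.fun)
s=manip.read_state();print(s['ee_rot'].T@(r.x[:3]-s['position']))
E
```

```text
[ 0.66936574 -0.05453933  0.17968871] 3.1836062859920613 [-1.06183232  1.06186451  0.58896602 -1.00005219  0.46004201]
[-0.01000964 -0.00097267 -0.03732912]
```

```bash
python3 - <<'E'
from h import *
im=cv2.imread('pics/w2.png');cv2.imwrite('pics/w2a.png',cv2.resize(im[90:240,0:140],None,fx=4,fy=4,interpolation=2))
im=cv2.imread('pics/top0.png');cv2.imwrite('pics/top0a.png',cv2.resize(im[165:305,85:190],None,fx=4.2,fy=4.2,interpolation=2))
E
```

```text
(no output)
```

View pics/w2a.png

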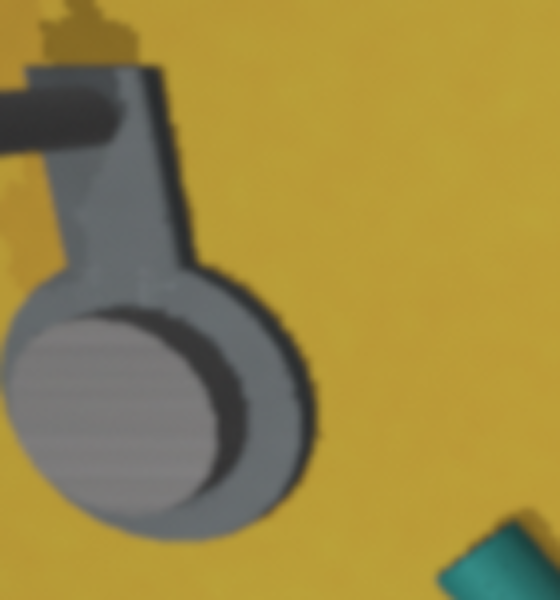

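View pics/top0a.png

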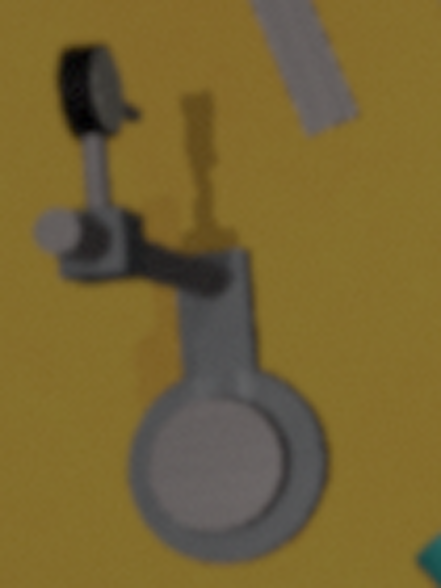

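```bash
python3 - <<'E'
from h import *
import pickle
t=cam('top');w=pickle.load(open('w2.pkl','rb'))
a=onz(t,[136.7,275.7],.03);b=onz(w,[28.3,194],.03);print(a,b)
print(onz(t,[134.5,230.5],.02),onz(w,[27,117],.02))
s=manip.read_state();print(s['position'],s['time_s'],s['joints'].round(2))
print(cmd([.36,-.05,.20],1.67))
E
```

```text
[0.43305625 0.28782901 0.03      ] [0.4372914  0.29004227 0.03      ]
[0.52519859 0.29663582 0.02      ] [0.52973061 0.28789128 0.02      ]
[ 0.67947436 -0.0544908   0.14237362] 19.35 [-0.24  0.53  1.27  0.    1.34  1.23]
(array([-0.5289, -0.0611, -0.0968]), np.float64(-1.046))
```

Request:
servo_tool(series=[[[0,0,-0.03,0,-1],[0,0,-0.06,0,-1],[-0.03,0,-0.09,-0.03,-1],[-0.07,0,-0.11,-0.07,-1],[-0.12,0,-0.12,-0.12,-1],[-0.17,0,-0.12,-0.17,-1],[-0.22,0,-0.12,-0.22,-1],[-0.27,0,-0.12,-0.27,-1]]])

```text
time_s: 20.02
position: [0.5174, -0.0713, 0.2164]
ee_rot: [[0.873, 0.488, 0.005], [0.488, -0.873, -0.002], [0.004, 0.004, -1.0]]
contact_force: [-0.4, -0.5, -3.1]
finger_gap: 0.0289
```

```bash
python3 - <<'E'
from h import *
s=manip.read_state();print(s['position'],s['time_s'],s['contact_force'],s['finger_gap'])
print(cmd([.37,.08,.20],1.67))
E
```

```text
[ 0.51737435 -0.07130718  0.21636087] 20.0167 [-0.39315169 -0.5414025  -3.06437828] 0.028879223598371234
(array([-0.0915, -0.3401,  0.0256]), np.float64(-0.7736))
```

Request:
servo_tool(series=[[[-0.01,-0.04,0,-0.07,-1],[-0.02,-0.09,0,-0.14,-1],[-0.035,-0.14,0,-0.21,-1],[-0.05,-0.19,0,-0.28,-1],[-0.065,-0.24,0.01,-0.35,-1],[-0.08,-0.29,0.02,-0.42,-1],[-0.09,-0.33,0.02,-0.49,-1],[-0.09,-0.34,0.02,-0.56,-1]]])

```text
time_s: 20.68
position: [0.369, 0.0837, 0.2035]
ee_rot: [[0.216, 0.976, 0.003], [0.976, -0.216, 0.001], [0.002, 0.002, -1.0]]
contact_force: [0.0, 0.2, -4.2]
finger_gap: 0.029
```

```bash
python3 - <<'E'
from h import *
s=manip.read_state();print(s['position'],s['time_s'],s['contact_force'],s['finger_gap'])
print(cmd([.40,.18,.20],1.67))
E
```

```text
[0.36901556 0.08367512 0.20354611] 20.6833 [ 0.02573913  0.23708063 -4.16298919] 0.029043994936487797
(array([0.1679, 0.0157, 0.0063]), np.float64(-0.2116))
```

Request:
servo_tool(series=[[[0.04,0.02,0,-0.05,-1],[0.08,0.04,0,-0.1,-1],[0.12,0.06,0,-0.15,-1],[0.15,0.075,0,-0.2,-1],[0.168,0.075,0,-0.212,-1],[0.168,0.075,0,-0.212,-1],[0.168,0.075,0,-0.212,-1],[0.168,0.075,0,-0.212,-1]]])

```text
time_s: 21.35
position: [0.4374, 0.1691, 0.2026]
ee_rot: [[-0.092, 0.996, 0.001], [0.996, 0.092, -0.0], [-0.0, 0.001, -1.0]]
contact_force: [-0.6, 0.4, -3.0]
finger_gap: 0.0294
```

```bash
python3 - <<'E'
from h import *
s=manip.read_state();print(s['position'],s['time_s'],s['contact_force'],s['finger_gap'],s['joints'])
c=cam('wrist');im=manip.capture('wrist');cv2.imwrite('pics/w17.png',im)
import pickle;pickle.dump(c,open('w17.pkl','wb'))
print(proj(c,[[.437,.290,.03]]))
im=manip.capture('scene');cv2.imwrite('pics/sc17.png',im)
E
```

```text
[0.43739015 0.16910408 0.20264546] 21.35 [-0.63610398  0.35195168 -3.03009652] 0.02935392394335132 [ 1.30694186e-01  1.08372059e-01  1.71373642e+00 -3.74037751e-04
  1.31858723e+00  3.88625800e-02]
[[285.02440147  51.42743265]]
```

View pics/w17.png

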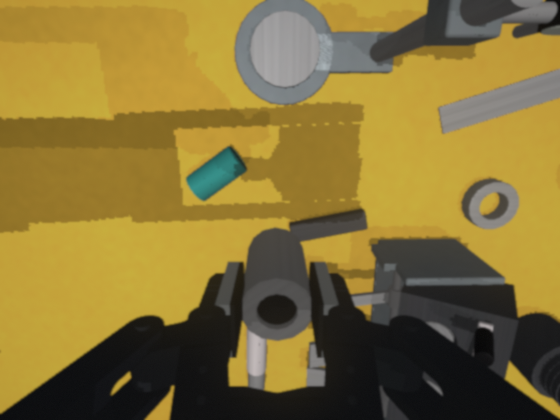

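View pics/sc17.png

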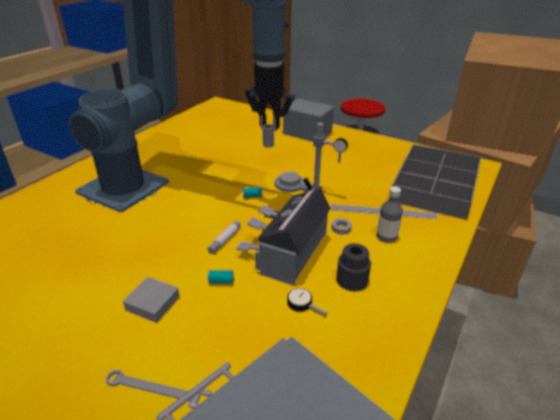

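```bash
python3 - <<'E'
from h import *
import pickle
w=pickle.load(open('w17.pkl','rb'));print(onz(w,[285,49],.03))
im=cv2.imread('pics/w17.png')
cv2.imwrite('pics/w17a.png',cv2.resize(im[0:110,225:345],None,fx=5,fy=5,interpolation=2))
cv2.imwrite('pics/w17z.png',cv2.resize(im[215:355,215:340],None,fx=4.5,fy=4.2,interpolation=2))
E
```

```text
[0.43677798 0.29199704 0.03      ]
```

View pics/w17z.png

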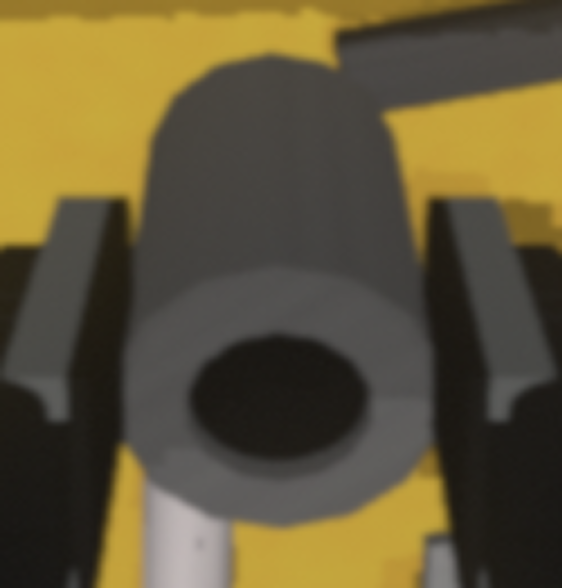

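View pics/w17a.png

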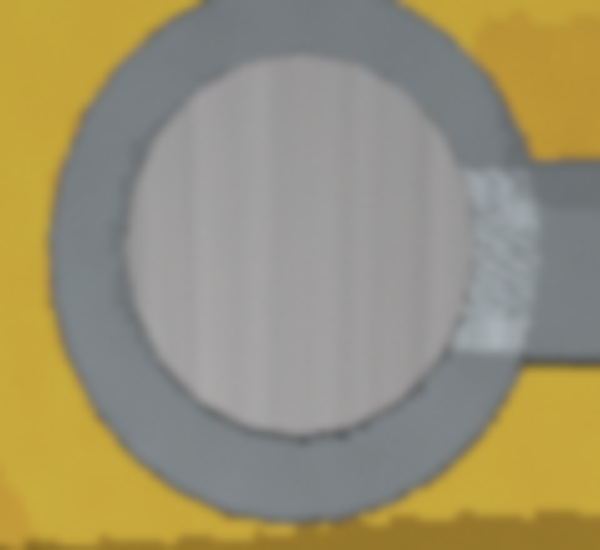

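```bash
python3 - <<'E'
from h import *
print(cmd([.437,.300,.066],1.665))
E
```

```text
(array([0.2177, 0.0192, 0.2274]), np.float64(-0.0018))
```

Request:
servo_tool(series=[[[0.05,0.005,0,0,-1],[0.1,0.01,0,0,-1],[0.15,0.015,0.04,0,-1],[0.19,0.019,0.09,0,-1],[0.21,0.019,0.14,0,-1],[0.217,0.019,0.18,0,-1],[0.217,0.019,0.21,0,-1],[0.217,0.019,0.22,0,-1]]])

```text
time_s: 22.12
position: [0.4347, 0.2991, 0.0671]
ee_rot: [[-0.092, 0.996, -0.005], [0.996, 0.092, -0.002], [-0.002, -0.005, -1.0]]
contact_force: [0.2, -0.7, -3.2]
finger_gap: 0.0287
```

```bash
python3 - <<'E'
from h import *
s=manip.read_state();print(s['position'],s['time_s'],s['contact_force'],s['finger_gap'])
c=cam('wrist');im=manip.capture('wrist')
c=cam('wrist');im=manip.capture('wrist');cv2.imwrite('pics/w18.png',im)
s=manip.read_state();print(s['position'])
import pickle;pickle.dump(c,open('w18.pkl','wb'))
im=manip.capture('scene');cv2.imwrite('pics/sc18.png',cv2.resize(im[70:230,220:380],None,fx=3.7,fy=3.7,interpolation=2))
E
```

```text
[0.43474862 0.29907967 0.06708652] 22.1167 [ 0.21993096 -0.65523167 -3.2201859 ] 0.0286703367051405
[0.436216   0.29930377 0.06915457]
```

View pics/w18.png

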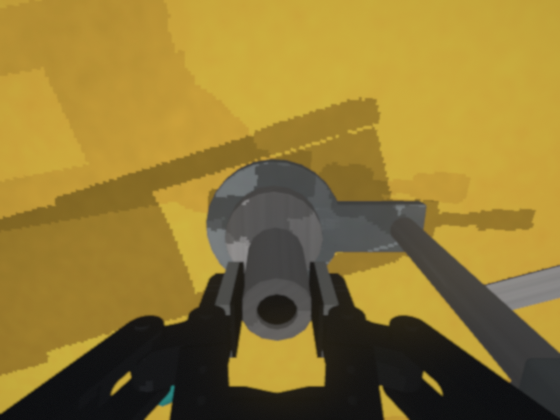

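View pics/sc18.png

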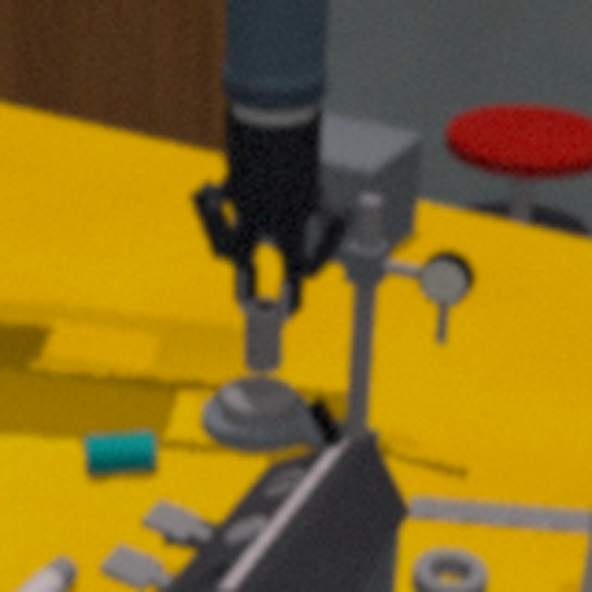

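```bash
python3 - <<'E'
from h import *
import pickle
from tilt import fit
c=pickle.load(open('w18.pkl','rb'));s=manip.read_state()
im=cv2.imread('pics/w18.png')
a=np.linspace(0,2*np.pi,60)
def circ(o,r,z,col):
    P=proj(c,np.c_[o[0]+r*np.cos(a),o[1]+r*np.sin(a),np.full(60,z)])
    cv2.polylines(big,[np.round((P-[200,150])*4*16).astype(np.int32)],True,col,1,cv2.LINE_AA,4); return P
big=cv2.resize(im[150:350,200:350],None,fx=4,fy=4,interpolation=2)
P=circ([.437,.2905],.032,.03,(0,0,255));print(P.min(0),P.max(0))
R=s['ee_rot'];b=s['position']+R@np.array([-.007,-.001,0]); zb=s['position'][2]-.0187
circ(b,.016,zb,(0,255,0)); t=s['position']+R@np.array([-.010,-.001,-.0373]);circ(t,.016,t[2],(255,0,0))
cv2.imwrite('pics/w18o.png',big[:800]);print(b,zb)
E
```

```text
[225.28744617 193.2920873 ] [323.8796124 284.7190805]
[0.43700533 0.29267336 0.07045311] 0.05175255572662903
```

View pics/w18o.png

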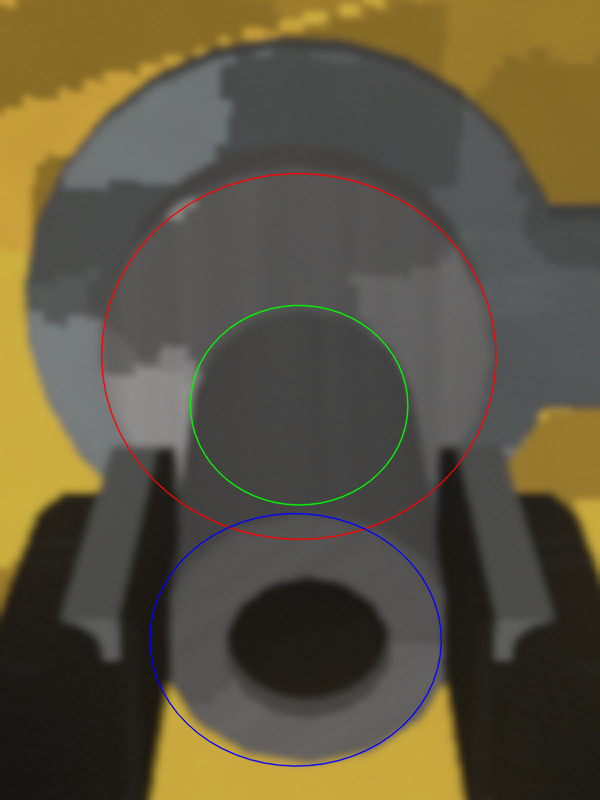

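Request:
servo_tool(series=[[[-0.001,-0.001,0.006,0,-1],[-0.002,-0.0015,0.012,0,-1],[-0.0025,-0.0015,0.017,0,-1],[-0.0025,-0.0015,0.021,0,-1],[-0.0025,-0.0015,0.024,0,-1],[-0.0025,-0.0015,0.027,0,-1],[-0.0025,-0.0015,0.027,0,-1],[-0.0025,-0.0015,0.027,0,-1]]])

```text
time_s: 22.93
position: [0.4362, 0.2987, 0.0537]
ee_rot: [[-0.093, 0.996, -0.0], [0.996, 0.093, -0.0], [-0.0, -0.0, -1.0]]
contact_force: [0.2, -0.7, -2.7]
finger_gap: 0.0291
```

```bash
python3 - <<'E'
from h import *
s=manip.read_state();print(s['position'],s['time_s'],s['contact_force'],s['finger_gap'])
im=manip.capture('wrist');cv2.imwrite('pics/w19.png',cv2.resize(im[150:350,200:350],None,fx=3,fy=3,interpolation=2))
E
```

```text
[0.43620105 0.2986559  0.0537109 ] 22.9333 [ 0.15897149 -0.69073112 -2.74504933] 0.029124095414339038
```

View pics/w19.png

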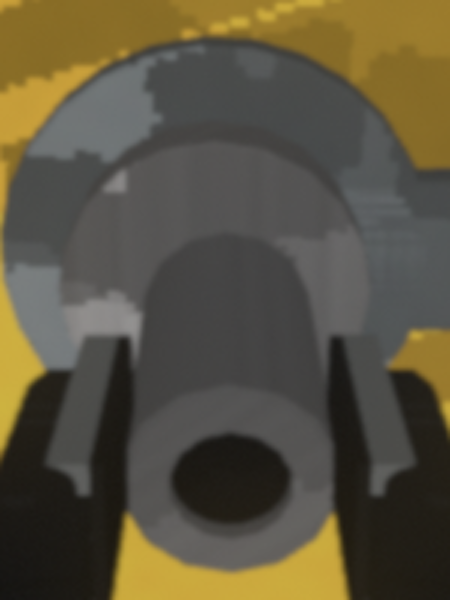

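```bash
python3 - <<'E'
from h import *
from scipy.optimize import least_squares
c=cam('wrist');s=manip.read_state();print(s['position'])
a=np.linspace(0,2*np.pi,181)
def circ(o,r,z): return proj(c,np.c_[o[0]+r*np.cos(a),o[1]+r*np.sin(a),np.full(181,z)])
def f(p):
    P=circ(p,.032,.03); return [P[:,0].min()-(200+62/3),P[:,0].max()-(200+368/3),P[:,1].min()-(150+140/3)]
r=least_squares(f,[.437,.29],diff_step=1e-4);print('anvil',r.x,r.fun)
for zb in (.033,.035,.037):
  for rad in (.0155,.016):
    def g(p):
        P=circ(p,rad,zb); return [(P[:,0].min()+P[:,0].max())/2-(200+226.5/3),P[:,1].min()-(150+233/3)]
    q=least_squares(g,[.437,.29],diff_step=1e-4); P=circ(q.x,rad,zb);print(zb,rad,q.x,'w',np.ptp(P[:,0])*3)
E
```

```text
[0.436282   0.29872888 0.05382353]
anvil [0.43649975 0.29161662] [-1.40474389  1.4075791   0.12622918]
0.033 0.0155 [0.4389645  0.29025597] w 153.8829241836894
0.033 0.016 [0.43901103 0.28975817] w 158.73537983304232
0.035 0.0155 [0.43889555 0.29099283] w 155.44359259399744
0.035 0.016 [0.43894208 0.29049503] w 160.34411987580356
0.037 0.0155 [0.43882659 0.29172969] w 157.03624169846424
0.037 0.016 [0.43887313 0.29123189] w 161.985802064594
```

Request:
servo_tool(series=[[[0.0015,-0.002,0,0,-1],[0.0015,-0.004,0.002,0,-1],[0.0015,-0.004,0.004,0,-1],[0.0015,-0.004,0.006,0,-1],[0.0015,-0.004,0.007,0,-1],[0.0015,-0.004,0.007,0,-1],[0.0015,-0.004,0.007,0,-1],[0.0015,-0.004,0.007,0,-1]]])

```text
time_s: 23.65
position: [0.4338, 0.2993, 0.0496]
ee_rot: [[-0.093, 0.996, -0.0], [0.996, 0.093, 0.0], [0.0, -0.0, -1.0]]
contact_force: [-0.3, 0.7, -3.1]
finger_gap: 0.0291
```

Request:
servo_tool(series=[[[0,0,0.001,0,-1],[0,0,0.002,0,-1],[0,0,0.003,0,-1],[0,0,0.003,0,-1],[0,0,0.003,0,-1],[0,0,0.003,0,-1],[0,0,0.003,0,-1],[0,0,0.003,0,-1]]])

```text
time_s: 24.32
position: [0.4338, 0.2994, 0.0478]
ee_rot: [[-0.093, 0.996, 0.0], [0.996, 0.093, 0.0], [0.0, 0.0, -1.0]]
contact_force: [0.1, -0.6, -2.3]
finger_gap: 0.029
```

Request:
servo_tool(series=[[[0,0,0.001,0,-1],[0,0,0.002,0,-1],[0,0,0.003,0,-1],[0,0,0.003,0,-1],[0,0,0.003,0,-1],[0,0,0.003,0,-1],[0,0,0.003,0,-1],[0,0,0.003,0,-1]]])

```text
time_s: 24.98
position: [0.4338, 0.2994, 0.046]
ee_rot: [[-0.093, 0.996, -0.0], [0.996, 0.093, 0.0], [0.0, -0.0, -1.0]]
contact_force: [0.1, 0.6, -2.7]
finger_gap: 0.0292
```

```bash
python3 - <<'E'
from h import *
s=manip.read_state();print(s['position'],s['time_s'],s['contact_force'],s['finger_gap'])
im=manip.capture('wrist');cv2.imwrite('pics/w20.png',cv2.resize(im[150:350,200:350],None,fx=3,fy=3,interpolation=2))
im=manip.capture('scene');cv2.imwrite('pics/sc20.png',cv2.resize(im[130:210,250:350],None,fx=7,fy=7,interpolation=2))
E
```

```text
[0.43378456 0.29937135 0.04601271] 24.9833 [ 0.058758    0.61087091 -2.74383747] 0.029165718794774545
```

View pics/w20.png

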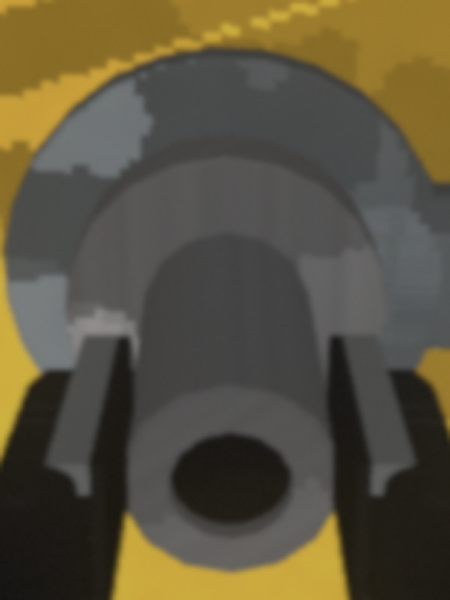

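View pics/sc20.png

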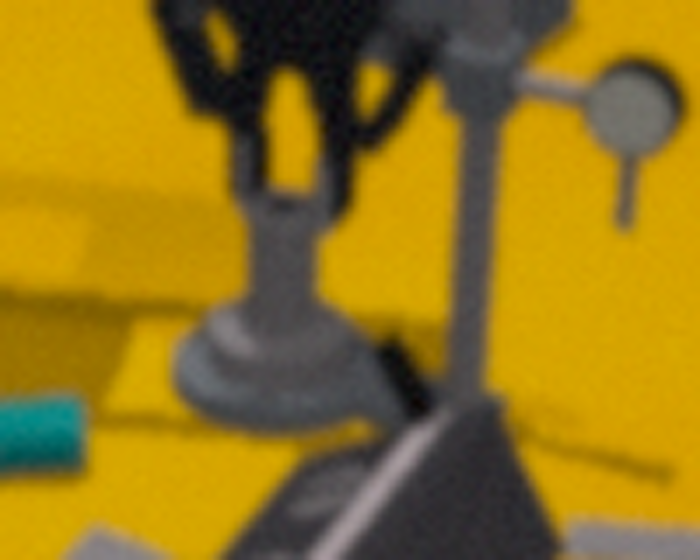

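Request:
servo_tool(series=[[[0,0,0.001,0,-1],[0,0,0.002,0,-1],[0,0,0.003,0,-1],[0,0,0.004,0,-1],[0,0,0.004,0,-1],[0,0,0.004,0,-1],[0,0,0.004,0,-1],[0,0,0.004,0,-1]]])

```text
time_s: 25.75
position: [0.4338, 0.2994, 0.0436]
ee_rot: [[-0.093, 0.996, -0.0], [0.996, 0.093, 0.0], [0.0, -0.0, -1.0]]
contact_force: [0.2, -0.4, -3.5]
finger_gap: 0.029
```

Request:
servo_tool(series=[[[0,0,0.001,0,-1],[0,0,0.002,0,-1],[0,0,0.003,0,-1],[0,0,0.004,0,-1],[0,0,0.004,0,-1],[0,0,0.004,0,-1],[0,0,0.004,0,-1],[0,0,0.004,0,-1]]])

```text
time_s: 26.42
position: [0.4339, 0.2998, 0.0419]
ee_rot: [[-0.093, 0.996, 0.001], [0.996, 0.093, 0.001], [0.001, 0.001, -1.0]]
contact_force: [-2.4, 2.3, 6.3]
finger_gap: 0.0292
```

```bash
python3 - <<'E'
from h import *
s=manip.read_state();print(s['position'],s['time_s'],s['contact_force'],s['finger_gap'],s['ft_torque'])
im=manip.capture('wrist');cv2.imwrite('pics/w21.png',cv2.resize(im[150:350,200:350],None,fx=3,fy=3,interpolation=2))
im=manip.capture('scene');cv2.imwrite('pics/sc21.png',cv2.resize(im[130:210,250:350],None,fx=7,fy=7,interpolation=2))
E
```

```text
[0.43391277 0.29981659 0.04193454] 26.4167 [-2.44865802  2.34248474  6.27677761] 0.029220447062370127 [ 0.15878634  0.53309226 -0.10517727]
```

View pics/w21.png

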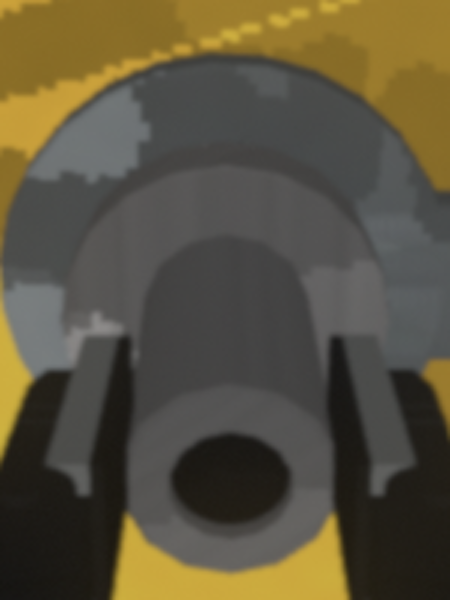

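View pics/sc21.png

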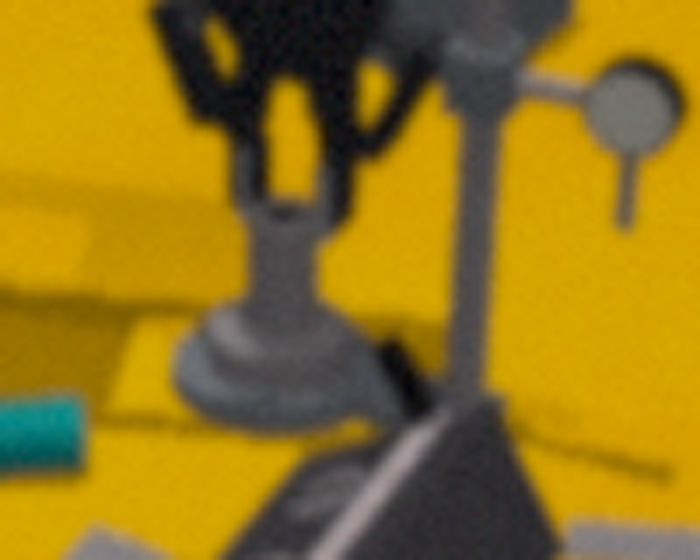

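Request:
servo_tool(series=[[[0,0,0,0,-0.34],[0,0,0,0,-0.31],[0,0,0,0,-0.28],[0,0,0,0,-0.25],[0,0,0,0,-0.2],[0,0,0,0,-0.1],[0,0,0,0,0],[0,0,0,0,0.1]]])

```text
time_s: 27.18
position: [0.4339, 0.2992, 0.0411]
ee_rot: [[-0.093, 0.996, -0.0], [0.996, 0.093, -0.0], [-0.0, -0.0, -1.0]]
contact_force: [0.2, -0.1, -0.3]
finger_gap: 0.0469
```

```bash
python3 - <<'E'
from h import *
s=manip.read_state();print(s['position'],s['time_s'],s['contact_force'],s['finger_gap'],s['ft_torque'])
im=manip.capture('wrist');cv2.imwrite('pics/w22.png',cv2.resize(im[150:350,200:350],None,fx=3,fy=3,interpolation=2))
im=manip.capture('scene');cv2.imwrite('pics/sc22.png',cv2.resize(im[130:210,250:350],None,fx=7,fy=7,interpolation=2))
E
```

```text
[0.43387274 0.29917546 0.04105699] 27.1833 [ 0.19672411 -0.08043648 -0.30596956] 0.046871324971825654 [-0.02447803  0.03901505  0.01888696]
```

View pics/w22.png

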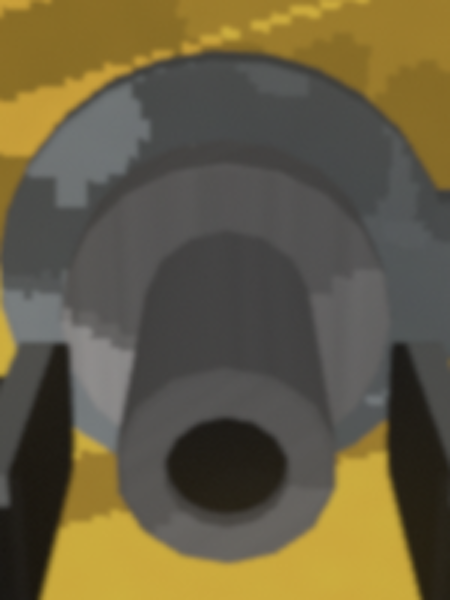

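View pics/sc22.png

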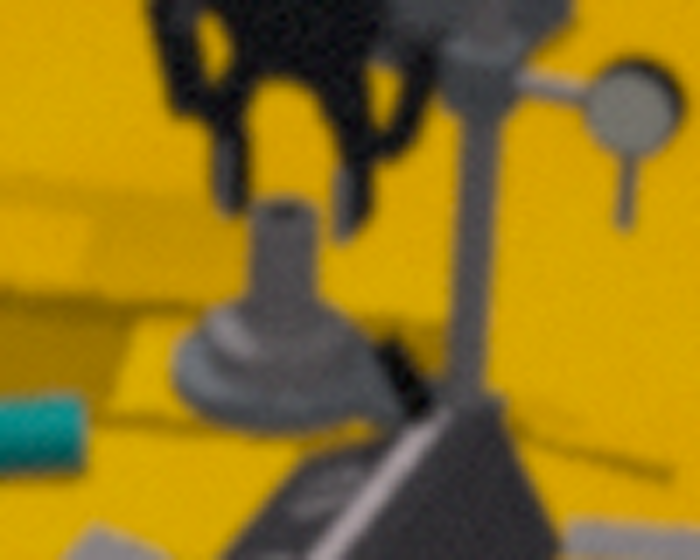

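```bash
python3 - <<'E'
from h import *
from scipy.optimize import least_squares
c=cam('wrist')
a=np.linspace(0,2*np.pi,181)
def circ(o,r,z): return proj(c,np.c_[o[0]+r*np.cos(a),o[1]+r*np.sin(a),np.full(181,z)])
def f(p,r,z,l,rr,t,b=None):
    P=circ(p,r,z); o=[P[:,0].min()-(200+l/3),P[:,0].max()-(200+rr/3),P[:,1].min()-(150+t/3)]
    if b:o.append(P[:,1].max()-(150+b/3))
    return o
L=lambda *k:least_squares(f,[.436,.29],args=k,diff_step=1e-4)
for k in [(.032,.03,65,388,163),(.016,.086,118,337,369,562),(.016,.03,146,308,231)]:
    r=L(*k);print(r.x,np.round(r.fun,1))
E
```

```text
[0.43646125 0.29144117] [-1.6  1.6  0.2]
[0.43623653 0.29518808] [-1.4  1.4 -0.7  1. ]
[0.43628937 0.29423432] [-0.8  0.8  0. ]
```

Request:
servo_tool(series=[[[0,0,-0.02,0,0.3],[0,0,-0.05,0,0.5],[0,0,-0.1,0,0.5],[0,0,-0.15,0,0.5],[-0.03,0,-0.2,0,0.5],[-0.08,0,-0.22,0,0.5],[-0.14,0,-0.22,0,0.5],[-0.14,0,-0.22,0,0.5]]])

```text
time_s: 27.95
position: [0.4429, 0.2113, 0.1745]
ee_rot: [[-0.09, 0.996, 0.003], [0.996, 0.09, -0.002], [-0.003, 0.003, -1.0]]
contact_force: [1.1, 0.6, 0.0]
finger_gap: 0.064
```

```bash
python3 - <<'E'
from h import *
import pickle
manip.capture('wrist');manip.capture('wrist')
s=manip.read_state();print(s['position'],s['time_s'],s['contact_force'])
c=cam('wrist');pickle.dump(c,open('w23.pkl','wb'))
im=manip.capture('wrist');cv2.imwrite('pics/w23.png',im)
print(proj(c,[[.4365,.2914,.03]]))
im=manip.capture('scene');cv2.imwrite('pics/sc23.png',im)
im=manip.capture('top');cv2.imwrite('pics/top23.png',im)
E
```

```text
[0.44182904 0.21467659 0.17343528] 28.05 [-0.32652776  1.03561098  0.68111486]
[[275.02979239 102.18099347]]
```

View pics/w23.png

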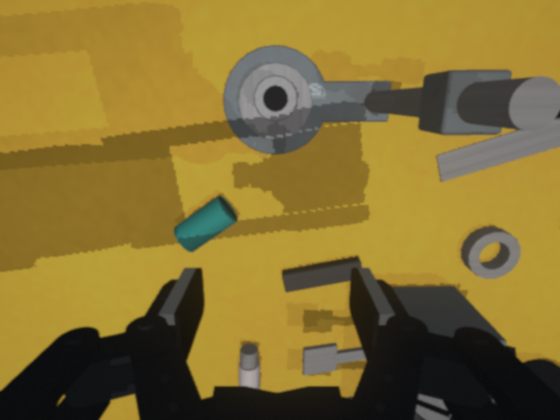

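View pics/top23.png

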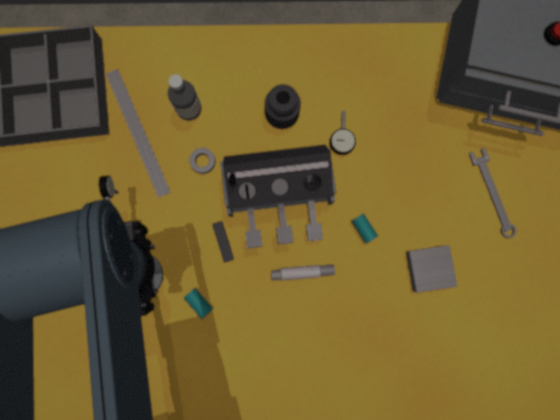

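View pics/sc23.png

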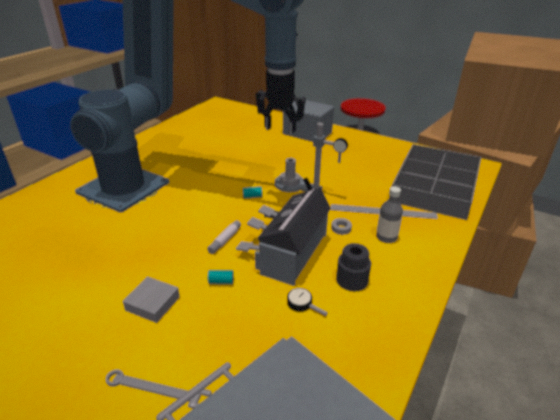

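```bash
python3 - <<'E'
from h import *
im=cv2.imread('pics/w23.png');cv2.imwrite('pics/w23z.png',cv2.resize(im[35:165,210:340],None,fx=5,fy=5,interpolation=2))
E
```

```text
(no output)
```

View pics/w23z.png

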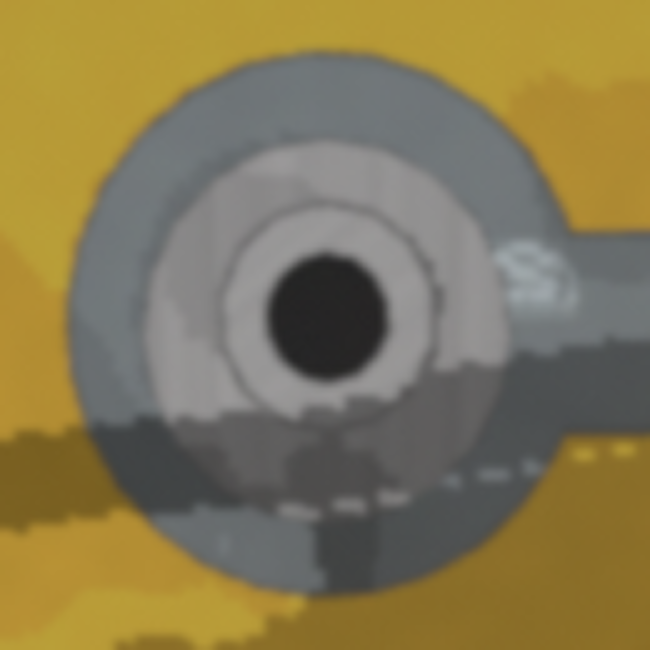

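```bash
python3 - <<'E'
from h import *
import pickle
c=pickle.load(open('w23.pkl','rb'))
g=lambda x,y,z:onz(c,[210+x/5,35+y/5],z)
print('anvil',g(327,(140+510)/2,.03),'foot?',g(328,324,.0),'bush ring',g(328,(200+427)/2,.086),'hole',g(328,317,.086),'scale w ring',)
print(np.linalg.norm(g(146,325,.03)-g(509,325,.03)),np.linalg.norm(g(222,313,.086)-g(435,313,.086)))
s=manip.read_state();print(s['time_s'])
E
```

```text
anvil [0.43665781 0.29321639 0.03      ] foot? [0.43684372 0.293393   0.        ] bush ring [0.43663364 0.29481239 0.086     ] hole [0.43667594 0.29434223 0.086     ] scale w ring
0.06256761966053954 0.030178161410722746
28.2
```

```bash
python3 - <<'E'
from plant import manip
s=manip.read_state();print(s['contact_force'],abs(s['qvel']).max())
print(manip.hand_in())
E
```

```text
[ 0.08885046 -0.29361743 -0.63371364] 0.011761127710909751
the job is handed in; nothing more can be done
None
```

The bushing with the hole now stands upright, hole up, on the comparator anvil, and I handed the job in at about 28 s of the 64 s allowed.

**What I did**
- I slid the keeper to its stop, at about 14 N, then pressed paddle0 to its stop, at about 18 N. The holed bushing was in the y = -62 mm well.
- I gripped the raised bushing and drew it out along the well. The tool cannot tilt, so I levered the bushing upright in the jaws against the well's upper lip.
- I set it down on the anvil with about 9 N of contact force and released it.

**Last checks**
- **Placing:** the last wrist picture shows the bushing about 1.5 mm or less from the anvil's centre, and the scene camera shows it upright.
- **Rest of the scene:** the top view shows the keeper open, the plain and slotted parts in their wells, and the bystanders and turquoise look-alikes in place. I judged all of this by eye.
- **Robot:** the force on the tool read near zero before hand-in, so it was touching nothing.

**What disagreed**
- **Fingertips:** they sit about 31 mm behind the reported TCP. I found this by touching the bare shelf lightly, and corrected every height for it.
- **Cameras:** their estimates of the rack position differed by 4 to 8 mm, so I relied mostly on the wrist camera.
- **Finger opening:** it read 29 mm on the 32 mm bushing, but the grip held.
- **First levering:** the last step looked like it tipped the bushing too far. A later tilt measurement showed it within about 3 degrees of vertical, so I did not correct it.
- **Centring:** an earlier close-up measurement gave an offset of about 3 mm. I took the nearly overhead view as the better one.

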